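# Start a plate incubation under the sliding light-guard lid

### The arm

A 6-joint arm with a two-finger parallel gripper is mounted at the origin on the work surface; the furniture and walls round the work are solid. World frame = base frame: x ahead of the robot, y to its left, z up, the work surface at z = 0. Lengths are in m, angles in degrees, forces in N, time in s.
With the tool pointing down it reaches from about 0.4 to 0.825 m from the base axis. Payload 7 kg.
Tool frame: the origin (TCP) lies midway between the tips of the shut fingers; the grasp point (between the pads) lies r.grasp_offset behind it (r.grasp_offset is the distance from the TCP to the grasp point, in m); x points along the fingers, z is the direction in which the jaws open and shut, and the axes are right-handed (so a half turn about x gives the same grasp; the last joint's range is limited). The gripper opens to 88 mm and grips with 3 to 60 N. Pads are 19 mm wide; open, the fingers measure 130 mm over their backs; the gripper's body (78 mm by 193 mm) begins 47 mm behind the grasp point.
Start: joints at [-60.327, 20.546, 0.682, 0, -70.136, -16.507], TCP at [0.154, -0.657, 0.227] pointing down, gripper open.
Joint ranges: [-176.03, 176.03], [-82.01, 121.73], [-58.28, 71.71], [-173.87, 95.51], [-174.79, -0.11], [-173.66, 173.66]. Speed limits (degrees/s): [136.94, 136.94, 172.46, 180, 180, 180].

### API

Orientations are given as [roll, pitch, yaw] about the fixed x, y, z axes, in that order (R = Rz(yaw) Ry(pitch) Rx(roll)).
In Python, from plant import readout, vision, close_job, r gives the robot as it stands.
- The arm moves only by the shell command python3 -m handwheel 'ROWS' [OPENING] [FORCE]. ROWS is JSON, a list that holds one entry, the list of rows, each a list of 4 numbers: the shift along the world's x, y, z in units of 40 mm (1.0 is 40 mm), then the turn about the world's z in units of 5 degrees (1.0 is 5 degrees). In form: [[[tx, ty, tz, roll], ...]]. A call has 1 to 8 rows; each row shifts and turns the pose as measured when the row begins; what a row does not reach is not made up. A row lasts 1/10 s, in which the tool goes at most 50 mm and 8.59 degrees, less where a joint would pass 70% of its speed; a pose out of reach is approached as far as the arm can. A call is refused whole if a number of a shift passes 1 or a number of a turn 1, either way. A call with a gripper value outside its range is refused whole. OPENING is the finger opening in mm, from 0 to 87.6, set as the call begins (- or left out, the last holds). The fingers move at their own pace and stop on an object; FORCE is the grip in N (left out, the last holds). Time passes only in rows, so rows that do not move let the fingers close. It gives the time, the measured TCP pose, the force and the opening at its end, in the units of the state.
- readout.get_state(): the state, without advancing time (a new reading comes with each control period).
- vision.capture(name): name is "side" or "top" or "wrist"; returns the picture (384x512x3 uint8, blue, green, red); there is no depth.
- vision.get_calibration(name): a dict with "intrinsics" (3x3 intrinsics, pixels), "pose" (4x4, takes a point from camera to world coordinates). Camera axes: x right, y up, looking along -z (the intrinsics and any distortion apply to the point x, -y, -z); pixel columns grow to the right and rows downward; lengths in m; the calibration is good to about 2 mm. A picture is of the moment at which its call begins: read the wrist's pose just before it. get_calibration takes no time and is no camera call; for the wrist camera it gives the pose at the moment of the call.
- close_job(): hands the job in, once; it reports no verdict.
The state is a dict: "time_s": time; "joints": joint angles; "qd": joint speeds; "joint_torque": joint torques, N m; "tcp_pos": TCP position; "eef_rot": TCP orientation; "contact_force": force on the tool from outside, world axes, zero at the start; "moment": the same for the moment, N m; "gripper_width": finger opening in m.
Only numpy, scipy, OpenCV 4.12 (cv2) and the standard library are available. Lean on these libraries where they do the work, as an engineer would, in place of code of your own. Each camera call takes 0.05 s, during which the arm holds its last target.

### The job

Set the bench incubator going: slide its amber lid fully open, lay every microtest plate from the counter in the well, in one level stack with the long sides along the unit, and tap the stack square into the far corner of the plate pocket (away from the control deck and away from the robot), so that each plate covers the wells of the one below. Then slide the lid fully shut, forcing it over the end ridge until it has clicked home, and press the green start plunger all the way down and let it spring back. The plates are filled, so keep them level, and leave everything else on the counter where it is.

Things in the scene. Friction and masses are not known exactly. Their poses are not given: they have to be found in the camera images.
- incubator: white bench incubator, fixed, 144 mm across (x), 290 mm long (y), 73 mm high; origin at the centre of its underside, z up, -x roughly towards the robot. +y half: open-topped well; -y half: control deck (y -145 to -5 mm, top at 40 mm) onto which the lid slides back. The two long side walls (8 mm thick, top at 73 mm) carry the lid's grooves; the end wall and divider are 58 mm high
- corner (a point): far corner of the plate pocket in the well: incubator x +35, y +129 mm, on the flat floor (14 mm above the counter). The pocket runs 70 mm along -x and 96 mm along -y from here, between fixed white corner blocks (tops at 58 mm) and the end wall. A plate home in this corner, long side along incubator y, has its middle at incubator x +6, y +87 mm
- well_floor (a point): middle of the well's floor, incubator x 0, y +66 mm, z 14 mm. The well is 128 mm (x) by 126 mm (y, +3 to +129). Three gaps between the corner blocks reach down to the floor for fingers: in each long side at y +55 to +111 mm, from x 35 out to 64 mm on either side; and at the deck end at x -28 to +28 mm, y +3 to +33 mm. The shut lid leaves 46 mm above the floor (four plates: 40 mm)
- lid (a joint): lid, a tinted amber plate 132 x 142 x 5 mm captive in the grooves, top face 68 mm above the counter: 0 = fully shut, up to 0.138 m as it slides open along incubator -y, over the deck. About 1 N of friction, but from 0.010 to 0.001 m its front lip must be forced over a sprung cross ridge on the end wall (about 8 N either way)
- lid_rib (a point): middle of the black finger rib on the lid: 60 mm long across the incubator (x), 10 mm thick along the sliding direction (y), 14 mm high; its top is 83 mm and this point 75 mm above the counter. Pinch it from above across its 10 mm. Moves with the lid: incubator x 0, y +25 mm when shut, -113 mm fully open
- start_plunger (a joint): depth of the sprung start plunger: 0 = up, 0.010 m = right down; springs back when let go; takes 3 N to start and 8 N to hold right down
- plunger_top (a point): centre of the top face of the start plunger, a green mushroom button 32 mm across on the control deck, pressed straight down; its top is 56 mm above the counter when up and 46 mm when right down. The open lid covers it
- plate_1_mid (a point): microtest plate, black, 84 x 58 x 10 mm, about 45 g, a grid of small wells on top, a blue stripe at one short end; loose, lies flat on the counter, wells up. Three or all four of the four are present; an absent one has no pose. The point is its middle, 5 mm above its underside; x along the 84 mm length, y across the 58 mm width (grasp across this), z up
- plate_2_mid (a point): microtest plate, black, 84 x 58 x 10 mm, about 45 g, a grid of small wells on top, a blue stripe at one short end; loose, lies flat on the counter, wells up. Three or all four of the four are present; an absent one has no pose. The point is its middle, 5 mm above its underside; x along the 84 mm length, y across the 58 mm width (grasp across this), z up
- plate_3_mid (a point): microtest plate, black, 84 x 58 x 10 mm, about 45 g, a grid of small wells on top, a blue stripe at one short end; loose, lies flat on the counter, wells up. Three or all four of the four are present; an absent one has no pose. The point is its middle, 5 mm above its underside; x along the 84 mm length, y across the 58 mm width (grasp across this), z up
- plate_4_mid (a point): microtest plate, black, 84 x 58 x 10 mm, about 45 g, a grid of small wells on top, a blue stripe at one short end; loose, lies flat on the counter, wells up. Three or all four of the four are present; an absent one has no pose. The point is its middle, 5 mm above its underside; x along the 84 mm length, y across the 58 mm width (grasp across this), z up
- drop_bottle: small white bottle with a blue cap, 28 mm across, 58 mm high, at the left, to be left alone; origin at the centre of its underside
- stapler_1: red stapler 118 x 32 x 46 mm at the right, to be left alone; origin at the centre of its underside
- tape: roll of tape 69 mm across, 18 mm high, at the right, to be left alone; origin at the centre of its underside

How it is judged (in metres and radians):
On the way, in this order (a step that is already met when the one before it is completed fails the run):
1. the lid has been slid open, clear of the well (value of joint lid above 0.12 m), for 0.2 s.
2. every plate lies level in the well, all flush in the far corner in one stack (x of each of plate_1_mid, plate_2_mid, plate_3_mid, plate_4_mid in the frame of incubator above 0.0035 m and y of each of plate_1_mid, plate_2_mid, plate_3_mid, plate_4_mid in the frame of incubator above 0.0845 m and z of plate_1_mid in the frame of incubator between 0.01 and 0.06 m and angle between each of plate_1_mid, plate_2_mid, plate_3_mid, plate_4_mid's own z axis and vertical below 0.06 rad and angle between the x axis of each of plate_1_mid, plate_2_mid, plate_3_mid, plate_4_mid and the y axis of incubator, either way round below 0.05 rad and z of plate_2_mid in the frame of incubator between 0.01 and 0.06 m and z of plate_3_mid in the frame of incubator between 0.01 and 0.06 m and z of plate_4_mid in the frame of incubator between 0.01 and 0.06 m), for 0.3 s.
3. the lid has been slid shut past the end ridge, with the plates inside (value of joint lid below 0.003 m and z of each of plate_1_mid, plate_2_mid, plate_3_mid, plate_4_mid in the frame of incubator below 0.06 m), for 0.3 s.
4. the start plunger has been pressed right down with the lid shut (value of joint lid below 0.003 m and value of joint start_plunger above 0.0088 m), for 0.05 s.
At the end, for the whole second after the job is handed in: every plate present lies level (0.06 rad) in one stack in the well, long side along the unit (0.05 rad), within 2.5 mm of both faces of the pocket's far corner; the lid is shut past its ridge (joint under 3 mm); the plunger has been pressed right down and is up again; all at rest (all of step 3 and x of each of plate_1_mid, plate_2_mid, plate_3_mid, plate_4_mid in the frame of incubator above 0.0035 m and y of each of plate_1_mid, plate_2_mid, plate_3_mid, plate_4_mid in the frame of incubator above 0.0845 m and z of each of plate_1_mid, plate_2_mid, plate_3_mid, plate_4_mid in the frame of incubator above 0.01 m and angle between each of plate_1_mid, plate_2_mid, plate_3_mid, plate_4_mid's own z axis and vertical below 0.06 rad and angle between the x axis of each of plate_1_mid, plate_2_mid, plate_3_mid, plate_4_mid and the y axis of incubator, either way round below 0.05 rad and value of joint start_plunger below 0.002 m and linear speed of each of plate_1, plate_2, plate_3, plate_4 below 0.02 m/s); the robot touches nothing.
It fails at once if a filled plate was tipped over or spilt (tilted more than 0.6 rad) (angle between any of plate_1_mid, plate_2_mid, plate_3_mid, plate_4_mid's own z axis and vertical above 0.6 rad).
It fails at once if something else on the counter was moved more than 3 cm (distance of any of drop_bottle, stapler_1, tape from where it was at the start of the episode above 0.03 m).
Of plate_1, plate_2, plate_3, plate_4 only 3 to 4 are there at a start; the rules pass over those that are not, and their reading is None.
At some moment in a run one of plate_1, plate_2, plate_3, plate_4 may be knocked a few centimetres aside while the robot is not near it.
Once in a run the grip may slacken for a moment while it holds something.
It also fails if it takes over 200 s, if anything falls off the work surface, if the arm or the gripper's body presses on something with over 40 N, if the wrist force passes 120 N, or if a joint passes its speed limit or range.

## Working session

There is one attempt and no reset: what is moved stays moved. The work goes in short steps, Python scripts to look and compute and a shell command to move; the robot and the scene stay as the last step left them, time stands still between calls to the robot, and variables do not carry over. Pictures are saved under pics/ and viewed, and the job is handed in when it is done.

```bash
ls; mkdir -p pics
cat > h.py <<'E'
import numpy as np, cv2
from plant import readout, vision, r
def snap(n,f):
    c=vision.get_calibration(n); im=vision.capture(n); cv2.imwrite('pics/'+f+'.png',im); np.savez('pics/'+f+'.npz',K=c['intrinsics'],P=c['pose']); return im,c
def proj(f,p):
    d=np.load('pics/'+f+'.npz'); P=d['P']; q=P[:3,:3].T@(np.array(p)-P[:3,3]); q=np.array([q[0],-q[1],-q[2]]); u=d['K']@q; return u[:2]/u[2]
def unproj(f,uv,z):
    d=np.load('pics/'+f+'.npz'); P=d['P']; q=np.linalg.inv(d['K'])@np.array([uv[0],uv[1],1.]); q=P[:3,:3]@np.array([q[0],-q[1],-q[2]]); t=(z-P[2,3])/q[2]; return P[:3,3]+t*q
def crop(f,x,y,w,h,s,o):
    im=cv2.imread('pics/'+f+'.png')[y:y+h,x:x+w]; cv2.imwrite('pics/'+o+'.png',cv2.resize(im,None,fx=s,fy=s,interpolation=cv2.INTER_CUBIC))
E
python3 - <<'E'
from h import *
print(readout.get_state(), r.grasp_offset)
for n in ['top','side','wrist']:
    im,c=snap(n,n+'0'); print(n,c)
E
```

```text
pics
{'time_s': 0.0, 'joints': array([-6.03266728e+01,  2.05904357e+01,  6.34512690e-01, -2.00669304e-02,
       -7.01356967e+01, -1.65056457e+01]), 'qd': array([-0.04872941, -0.03494005, -0.0540024 ,  0.15245953,  0.0611397 ,
       -0.02575398]), 'joint_torque': array([ 1.02368849e-03, -5.82727182e+01,  2.93052775e+01,  6.99730530e+00,
        6.86197905e-03, -2.02287520e-04]), 'tcp_pos': array([ 0.15361691, -0.65679141,  0.22563975]), 'eef_rot': array([  4.87266021,  89.90645776, 108.03350802]), 'contact_force': array([ 0.49486464, -0.12992904,  0.27319865]), 'moment': array([-0.0107809 ,  0.01196999, -0.03266228]), 'gripper_width': 0.08752847788394985} 0.0188
top {'intrinsics': array([[442.47666594,   0.        , 260.73770196],
       [  0.        , 442.47666594, 193.94839696],
       [  0.        ,   0.        ,   1.        ]]), 'pose': array([[ 0.00354726,  0.99012412, -0.14014868,  0.29820235],
       [-0.99989898,  0.00544093,  0.01313099,  0.04347608],
       [ 0.01376385,  0.14008794,  0.9900434 ,  1.48633882],
       [ 0.        ,  0.        ,  0.        ,  1.        ]])}

[... 254 characters left out ...]
.03110289,  0.7673239 , -0.64050499, -1.06118801],
       [ 0.01471308,  0.64039411,  0.76790553,  1.40222674],
       [ 0.        ,  0.        ,  0.        ,  1.        ]])}
wrist {'intrinsics': array([[268.98952527,   0.        , 255.66672777],
       [  0.        , 268.98952527, 192.10160807],
       [  0.        ,   0.        ,   1.        ]]), 'pose': array([[-2.27642145e-01, -9.33188815e-01, -2.78096546e-01,
         7.67778401e-02],
       [ 9.73744630e-01, -2.17964295e-01, -6.56731428e-02,
        -6.74744665e-01],
       [ 6.70324786e-04, -2.85744994e-01,  9.58305457e-01,
         3.83147023e-01],
       [ 0.00000000e+00,  0.00000000e+00,  0.00000000e+00,
         1.00000000e+00]])}
```

View pics/top0.png

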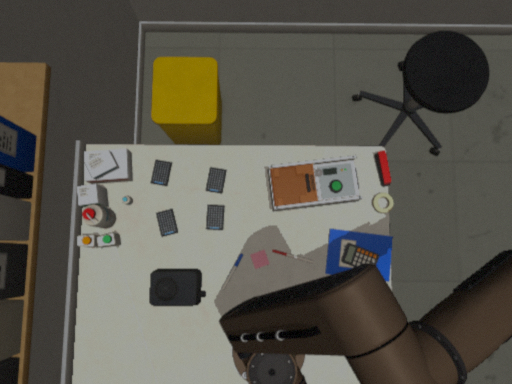

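View pics/side0.png

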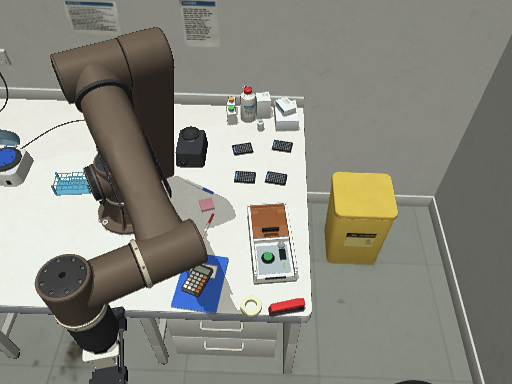

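Top view shows four plates (≈(161,173), (216,180), (167,222), (215,217)), and the incubator at ≈(313,183) with its amber lid shut at the left (+y). Enlarging.

Run:
```python
from h import *
crop('top0',140,150,100,90,8,'c1'); crop('top0',255,145,115,75,7,'c2')
```

```text
(no output)
```

View pics/c1.png

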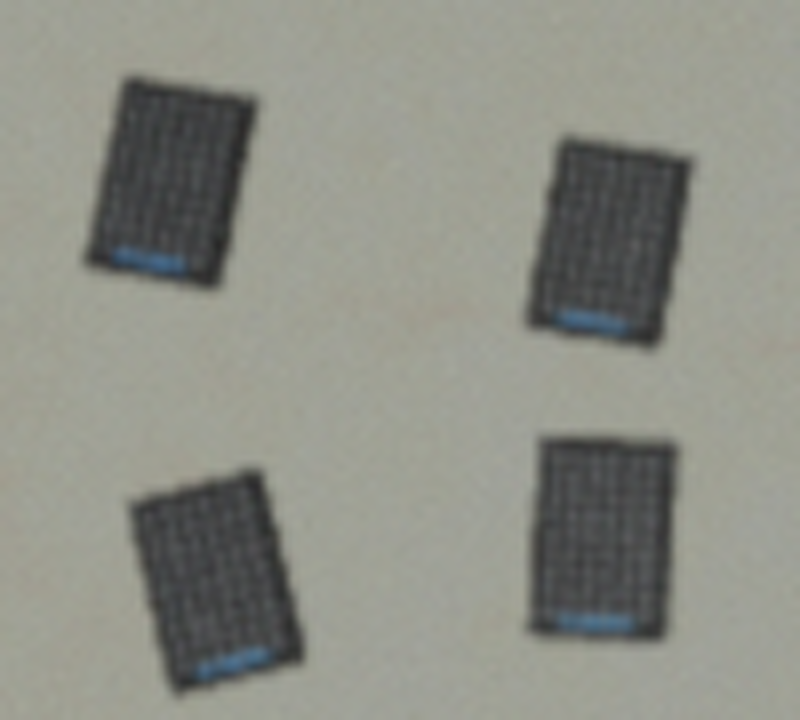

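View pics/c2.png

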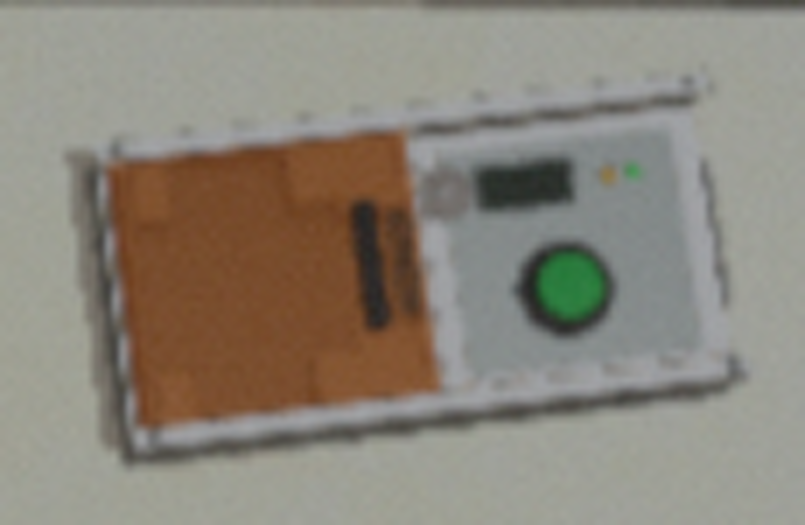

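Run:
```python
from h import *
def P(x,y,z): return unproj('top0',(255+(x+.5)/7-.5,145+(y+.5)/7-.5),z)
L=[P(*p,.068) for p in [(107,165),(405,130),(440,388),(138,428)]]
print(np.round(L,4)); 
for a,b in [(1,0),(2,3)]:
    d=L[a]-L[b]; print(np.degrees(np.arctan2(d[1],d[0])),np.linalg.norm(d))
for a,b in [(0,3),(1,2)]:
    d=L[a]-L[b]; print(np.degrees(np.arctan2(d[1],d[0])),np.linalg.norm(d))
print('rib',P(372,263,.083)[:2], P(365,202,.083),P(378,327,.083)); print('plunger',P(572,286,.056)[:2])
for q in [[(127,78),(258,98),(218,288),(87,265)],[(566,138),(692,157),(657,347),(530,326)],[(132,504),(263,471),(303,660),(178,692)],[(540,437),(678,442),(664,638),(531,633)]]:
    W=np.array([unproj('top0',(140+(x+.5)/8-.5,150+(y+.5)/8-.5),.008) for x,y in q])
    c=W.mean(0); d=(W[0]+W[1]-W[2]-W[3])/2; e=(W[0]+W[3]-W[1]-W[2])/2
    print(c[:2],np.degrees(np.arctan2(d[1],d[0])),np.linalg.norm(d),np.linalg.norm(e))
```

```text
[[ 0.5843 -0.0048  0.068 ]
 [ 0.6018 -0.1443  0.068 ]
 [ 0.4802 -0.1589  0.068 ]
 [ 0.4609 -0.0192  0.068 ]]
-82.824508294859 0.140574363990317
-82.12524827776177 0.14107676969644423
6.646732511597708 0.12421264737264386
6.869386171128132 0.12248739295149985
rib [ 0.5360843  -0.12629412] [ 0.56459673 -0.12338357  0.083     ] [ 0.50633547 -0.12871292  0.083     ]
plunger [ 0.53027981 -0.22334919]
[0.57968977 0.36156992] -9.80720584285439 0.08246693308371215 0.05633387504036317
[0.55512683 0.17558218] -9.482645590021042 0.0823467514573566 0.05424265267926812
[0.41048367 0.33635709] 14.612409353263919 0.08117574326398067 0.054534273644100524
[0.42975111 0.17671459] -2.3145221123242066 0.08226585635696952 0.056659703620881234
```

```bash
cat >> h.py <<'E'
from scipy.spatial.transform import Rotation as Ro
def st(goal=None,jaw=None,pr=True):
    s=readout.get_state(); R=Ro.from_euler('xyz',s['eef_rot'],degrees=True).as_matrix()
    a=np.degrees(np.arctan2(R[1,2],R[0,2]))%180
    print('t%.1f'%s['time_s'],'tcp',np.round(s['tcp_pos'],4),'jaw %.1f'%a,'F',np.round(s['contact_force'],1),'w %.4f'%s['gripper_width'],'tool x',np.round(R[:,0],3),'j6 %.0f'%s['joints'][5])
    if goal is not None: print('units',np.round((np.array(goal)-s['tcp_pos'])/.04,3))
    if jaw is not None: print('turn',round(((jaw-a+90)%180-90)/5,3))
O=np.array([.539,-.151]); TH=7.0
def inc(x,y,z=0):
    t=np.radians(TH); return np.array([O[0]+x*np.cos(t)-y*np.sin(t),O[1]+x*np.sin(t)+y*np.cos(t),z])
def toinc(p):
    t=np.radians(TH); d=np.array(p)[:2]-O; return np.array([d[0]*np.cos(t)+d[1]*np.sin(t),-d[0]*np.sin(t)+d[1]*np.cos(t)])
E
python3 -c "
from h import *
st([.536,-.126,.2],97)"
```

```text
t0.1 tcp [ 0.1537 -0.6569  0.2258] jaw 103.2 F [-0.8 -0.2  0.5] w 0.0879 tool x [-0.     0.001 -1.   ] j6 -17
units [ 9.559 13.272 -0.646]
turn -1.233
```

```bash
python3 -m handwheel '[[[0.7,0.9,0,-0.2],[0.7,0.95,0,-0.2],[0.7,0.95,0,-0.2],[0.7,0.95,0,-0.2],[0.7,0.95,0,-0.2],[0.7,0.95,0,-0.2],[0.7,0.95,0,0],[0.7,0.95,0,0]]]' 50; python3 -c "
from h import *
st([.536,-.14,.2],97)"
```

```text
time_s: 0.95
tcp_pos: [0.3788, -0.3464, 0.2215]
eef_rot: [26.7, 89.6, 123.1]
contact_force: [1.5, -0.4, 0.5]
gripper_width: 0.0499
t0.9 tcp [ 0.3788 -0.3464  0.2215] jaw 96.3 F [ 1.5 -0.4  0.5] w 0.0499 tool x [-0.004  0.006 -1.   ] j6 -63
units [ 3.93   5.159 -0.538]
turn 0.13
```

```bash
python3 -m handwheel '[[[0.65,0.85,0,0],[0.65,0.85,0,0],[0.65,0.85,0,0],[0.65,0.85,0,0],[0.65,0.85,0,0],[0.6,0.8,0,0],[0,0,0,0],[0,0,0,0]]]'; python3 -c "
from h import *
st([.536,-.126,.2],97)
snap('wrist','w1');snap('top','t1')"
```

```text
time_s: 1.75
tcp_pos: [0.5397, -0.129, 0.2211]
eef_rot: [20.2, 89.6, 117.0]
contact_force: [-0.3, -0.2, -1.1]
gripper_width: 0.05
t1.8 tcp [ 0.5397 -0.129   0.2211] jaw 96.8 F [-0.3 -0.2 -1.1] w 0.0500 tool x [-0.003  0.006 -1.   ] j6 -90
units [-0.092  0.076 -0.529]
turn 0.047
```

View pics/w1.png

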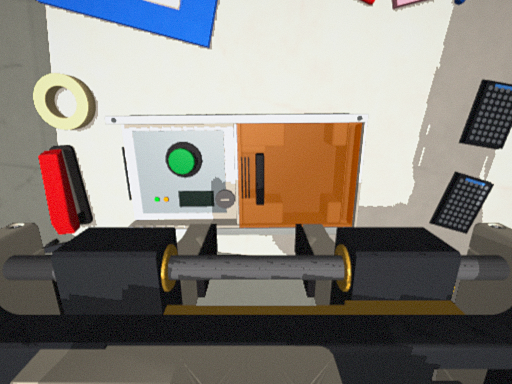

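Run:
```python
from h import *
crop('w1',100,100,280,135,2.8,'c3')
```

```text
(no output)
```

View pics/c3.png

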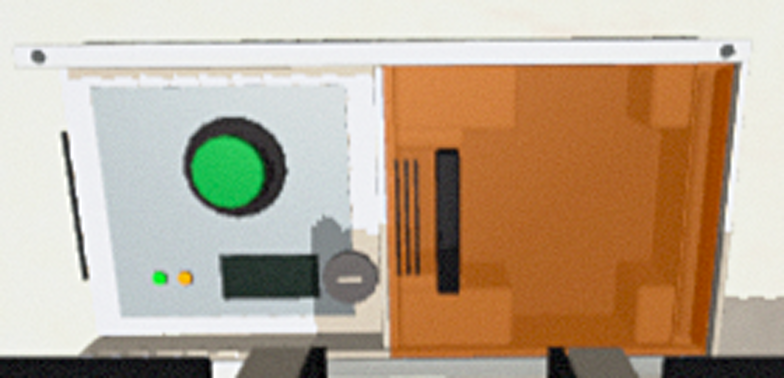

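Run:
```python
from h import *
def P(x,y,z): return unproj('w1',(100+(x+.5)/2.8-.5,100+(y+.5)/2.8-.5),z)
pts=[((14,43),(-72,-145,73)),((750,42),(-72,145,73)),((14,67),(-64,-145,73)),((750,63),(-64,145,73)),((436,150),(-30,20,83)),((459,150),(-30,30,83)),((437,293),(30,20,83)),((460,293),(30,30,83))]
W=np.array([P(*a,b[2]/1000) for a,b in pts]); M=np.array([b for a,b in pts])/1000
a=W[:,:2]-W[:,:2].mean(0); b=M[:,:2]-M[:,:2].mean(0)
th=np.arctan2((b[:,0]*a[:,1]-b[:,1]*a[:,0]).sum(),(a*b).sum()); c,s=np.cos(th),np.sin(th)
o=W[:,:2].mean(0)-np.array([[c,-s],[s,c]])@M[:,:2].mean(0)
print(np.degrees(th),o)
print(np.round((W[:,:2]-o-(np.array([[c,-s],[s,c]])@M[:,:2].T).T)*1000,1))
print('plunger',P(228,171,.056))
```

```text
7.050247473232403 [ 0.53719633 -0.14931939]
[[-0.   1.5]
 [ 1.4 -1.4]
 [ 1.2  0.2]
 [ 1.3 -0.5]
 [-0.7  0.4]
 [-0.6 -0.6]
 [-1.4  0.4]
 [-1.3 -0.1]]
plunger [ 0.52760471 -0.22023788  0.056     ]
```

```bash
sed -i 's/^O=.*/O=np.array([.5372,-.1495]); TH=7.0/' h.py; python3 -c "
from h import *
st(inc(0,.025,.072),97)"; python3 -m handwheel '[[[-0.14,0.1,-0.7,0],[0,0,-0.8,0],[0,0,-0.8,0],[0,0,-0.8,0],[0,0,-0.4,0],[0,0,0,0]]]' 40;  python3 -c "
from h import *
st(inc(0,.025,.072),97)"
```

```text
t1.9 tcp [ 0.5392 -0.13    0.2213] jaw 96.7 F [ 0.7 -0.2  0.5] w 0.0499 tool x [-0.003  0.006 -1.   ] j6 -90
units [-0.127  0.133 -3.732]
turn 0.065
time_s: 2.45
tcp_pos: [0.5302, -0.1323, 0.0795]
eef_rot: [-30.4, 89.6, 65.8]
contact_force: [-0.4, 0.6, 0.1]
gripper_width: 0.0399
t2.5 tcp [ 0.5302 -0.1323  0.0795] jaw 96.2 F [-0.4  0.6  0.1] w 0.0399 tool x [ 0.003  0.006 -1.   ] j6 -90
units [ 0.099  0.19  -0.187]
turn 0.165
```

```bash
python3 -m handwheel '[[[0.1,0.2,0,0.15],[0,0,-0.15,0],[0,0,0,0]]]' ;  python3 -c "
from h import *
st(inc(0,.025,.072),97); snap('wrist','w2')"
```

```text
time_s: 2.75
tcp_pos: [0.5352, -0.1252, 0.0756]
eef_rot: [-50.5, 89.5, 46.3]
contact_force: [-0.7, 0.4, 0.7]
gripper_width: 0.0399
t2.8 tcp [ 0.5352 -0.1252  0.0756] jaw 96.9 F [-0.7  0.4  0.7] w 0.0399 tool x [ 0.005  0.006 -1.   ] j6 -90
units [-0.026  0.014 -0.089]
turn 0.025
```

View pics/w2.png

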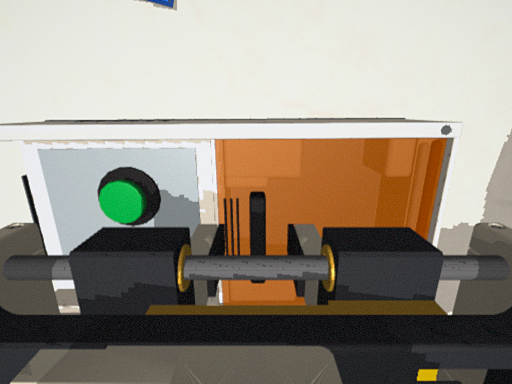

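Rib (258,235) sits between the fingers. Pinching.

```bash
python3 -m handwheel '[[[0,0,-0.08,0],[0,0,0,0],[0,0,0,0],[0,0,0,0]]]' 0 30;  python3 -c "
from h import *
st(inc(0,-.113,.072),97)"
```

```text
time_s: 3.2
tcp_pos: [0.5369, -0.1251, 0.0745]
eef_rot: [-66.3, 89.4, 30.6]
contact_force: [0.6, 1.3, -1.0]
gripper_width: 0.0132
t3.2 tcp [ 0.5369 -0.1251  0.0745] jaw 96.9 F [ 0.6  1.3 -1. ] w 0.0132 tool x [ 0.01   0.006 -1.   ] j6 -90
units [ 0.353 -3.415 -0.062]
turn 0.016
```

```bash
python3 -m handwheel '[[[0,0,0,0],[0.03,-0.25,0,0],[0.04,-0.4,0,0],[0.05,-0.5,0,0],[0.05,-0.5,0,0],[0.05,-0.5,0,0],[0.05,-0.5,0,0],[0.05,-0.5,0,0]]]';  python3 -c "
from h import *
st(inc(0,-.113,.072),97)"
```

```text
time_s: 4.0
tcp_pos: [0.553, -0.252, 0.0746]
eef_rot: [-68.1, 89.0, 29.1]
contact_force: [3.0, 3.0, -0.9]
gripper_width: 0.0099
t4.0 tcp [ 0.553  -0.252   0.0746] jaw 97.2 F [ 3.   3.  -0.9] w 0.0099 tool x [ 0.015  0.008 -1.   ] j6 -76
units [-0.05  -0.241 -0.065]
turn -0.041
```

```bash
python3 -m handwheel '[[[-0.02,-0.25,0,0],[0,-0.15,0,0],[0,-0.1,0,0],[0,0,0,0],[0,0,0,0]]]';  python3 -c "
from h import *
st(inc(0,-.113,.072),97); snap('top','t2')
crop('t2',140,140,240,110,3.3,'c4')"
```

```text
time_s: 4.5
tcp_pos: [0.554, -0.2595, 0.0745]
eef_rot: [-41.4, 88.1, 55.6]
contact_force: [0.5, -0.8, -2.2]
gripper_width: 0.0093
t4.5 tcp [ 0.554  -0.2595  0.0745] jaw 97.0 F [ 0.5 -0.8 -2.2] w 0.0093 tool x [ 0.018  0.027 -0.999] j6 -74
units [-0.075 -0.053 -0.062]
turn -0.001
```

View pics/c4.png

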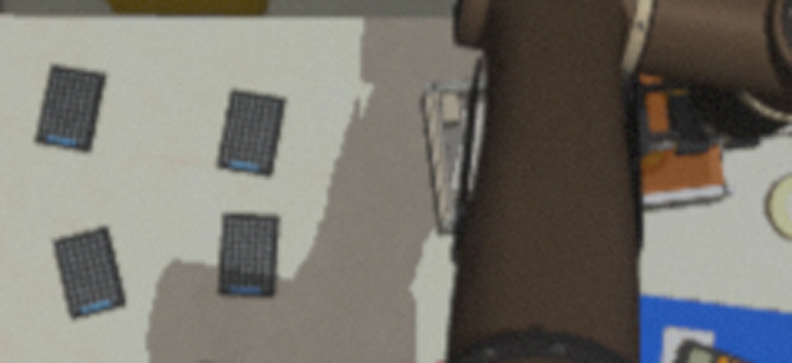

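```bash
python3 -m handwheel '[[[0,0,0,0],[0,0,0,0],[0,0,0.5,0],[0,0,0.8,0],[0,0,0.8,0],[0,0,0.8,0],[0,0,0.8,0],[0,0,0,0]]]' 40;  python3 -c "
from h import *
st(inc(0,.06,.21),97)"
```

```text
time_s: 5.35
tcp_pos: [0.5502, -0.2635, 0.2259]
eef_rot: [-34.3, 88.4, 62.5]
contact_force: [0.1, -0.5, 1.0]
gripper_width: 0.04
t5.3 tcp [ 0.5502 -0.2635  0.2259] jaw 96.8 F [ 0.1 -0.5  1. ] w 0.0400 tool x [ 0.013  0.024 -1.   ] j6 -74
units [-0.509  4.34  -0.399]
turn 0.045
```

```bash
python3 -m handwheel '[[[0,0.4,0,1],[0,0.4,0,1],[0,0.4,0,1],[0,0.4,0,1],[0,0.4,0,1],[0,0.4,0,1],[0,0.4,0,1],[0,0.4,0,1]]]' 80; python3 -m handwheel '[[[0,0.4,0,1],[0,0.4,0,1],[0,0.4,0,1],[0,0.4,0,1],[0,0.4,0,1],[0,0.4,0,1],[0,0.4,0,1],[0,0.4,0,1]]]'; python3 -m handwheel '[[[0,0.4,-0.1,1],[0,0.4,-0.1,1],[0,0.4,-0.1,1],[0,0.4,-0.1,1],[0,0.4,-0.1,1],[0,0.4,-0.1,1],[0,0.4,-0.1,1],[0,0.4,-0.1,1]]]'; python3 -c "
from h import *
st([.555,.1756,.12],80.5)"
```

```text
time_s: 6.15
tcp_pos: [0.5483, -0.1366, 0.225]
eef_rot: [-35.9, 88.5, 101.9]
contact_force: [-0.6, 0.3, 0.4]
gripper_width: 0.0798
time_s: 6.95
tcp_pos: [0.5467, -0.0071, 0.2222]
eef_rot: [-27.8, 88.6, 151.4]
contact_force: [0.1, 0.5, -0.1]
gripper_width: 0.0799
time_s: 7.75
tcp_pos: [0.5464, 0.1224, 0.187]
eef_rot: [-22.4, 88.5, -161.7]
contact_force: [-0.0, -0.5, -0.3]
gripper_width: 0.0799
t7.8 tcp [0.5464 0.1224 0.187 ] jaw 40.7 F [-0.  -0.5 -0.3] w 0.0799 tool x [-0.024 -0.008 -1.   ] j6 8
units [ 0.215  1.329 -1.676]
turn 7.954
```

```bash
python3 -m handwheel '[[[0.03,0.17,-0.1,1],[0.03,0.17,-0.1,1],[0.03,0.17,-0.1,1],[0.03,0.17,-0.1,1],[0.03,0.17,-0.1,1],[0.03,0.17,-0.1,1],[0.03,0.17,-0.1,1],[0,0,0,0.9]]]'; python3 -c "
from h import *
st([.555,.1756,.12],80.5);snap('wrist','w3');snap('top','t3');crop('t3',140,140,240,110,3.3,'c5')"
```

```text
time_s: 8.55
tcp_pos: [0.555, 0.1701, 0.154]
eef_rot: [-20.5, 88.3, -118.7]
contact_force: [0.8, -0.2, -0.1]
gripper_width: 0.0802
t8.6 tcp [0.555  0.1701 0.154 ] jaw 81.8 F [ 0.8 -0.2 -0.1] w 0.0802 tool x [-0.014 -0.026 -1.   ] j6 45
units [ 0.001  0.138 -0.85 ]
turn -0.27
```

View pics/w3.png

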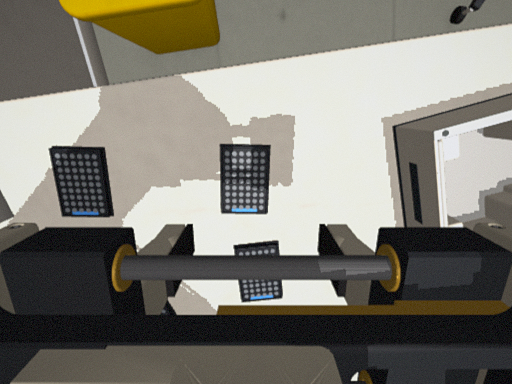

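View pics/c5.png

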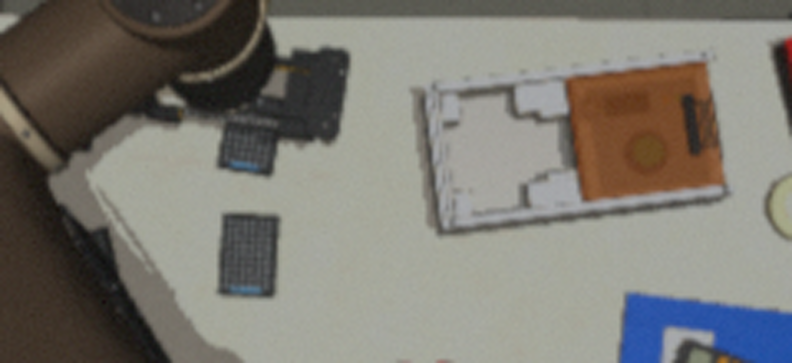

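```bash
cat >> h.py <<'E'
def plate(f,q,z=.009):
    W=np.array([unproj(f,p,z) for p in q]); c=W.mean(0); d=(W[0]+W[1]-W[2]-W[3])/2; e=(W[0]+W[3]-W[1]-W[2])/2
    a=np.degrees(np.arctan2(d[1],d[0])); print('plate',np.round(c[:2],4),'yaw %.1f'%a,'L %.4f W %.4f'%(np.linalg.norm(d),np.linalg.norm(e))); return c,a
E
python3 - <<'E'
from h import *
crop('w3',40,130,260,180,3,'c6')
s=readout.get_state()
print(proj('w3',s['tcp_pos']),proj('w3',[.555,.1756,.009]))
plate('w3',[(221,145),(270,145),(268,213),(222,212)])
E
```

```text
[255.63041247 235.56214547] [247.02035079 179.67246323]
plate [0.5549 0.1776] yaw -9.2 L 0.0805 W 0.0548
```

View pics/c6.png

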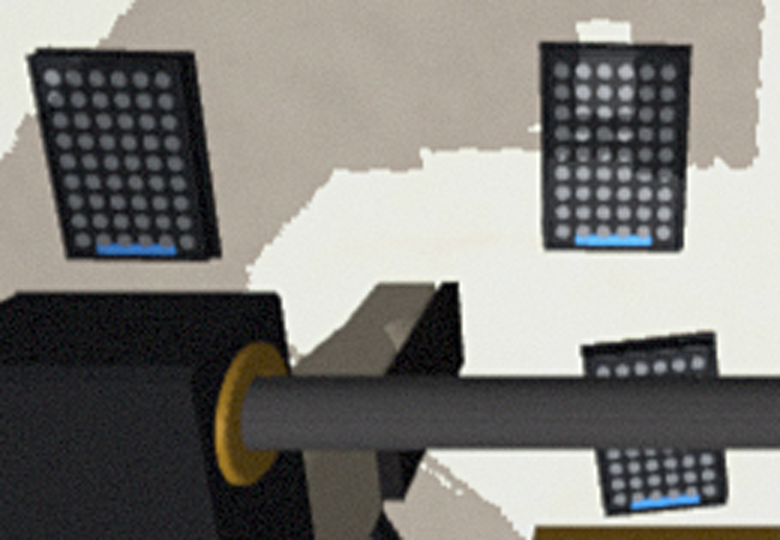

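```bash
python3 -m handwheel '[[[0,0.14,-0.5,-0.2],[0,0.05,-0.6,0],[0,0.05,-0.6,0],[0,0.05,-0.6,0],[0,0.05,-0.5,0],[0,0,-0.3,0],[0,0,0,0],[0,0,0,0]]]'; python3 -c "
from h import *
st([.555,.1766,.005],80.7)"
```

```text
time_s: 9.45
tcp_pos: [0.5569, 0.1814, 0.0279]
eef_rot: [-12.4, 88.5, -113.0]
contact_force: [0.7, 0.6, 0.6]
gripper_width: 0.0801
t9.4 tcp [0.5569 0.1814 0.0279] jaw 79.4 F [0.7 0.6 0.6] w 0.0801 tool x [-0.01  -0.024 -1.   ] j6 41
units [-0.047 -0.119 -0.574]
turn 0.255
```

```bash
python3 -m handwheel '[[[-0.05,-0.12,-0.25,0.25],[0,0,-0.25,0],[0,0,-0.06,0],[0,0,0,0]]]'; python3 -c "
from h import *
st([.555,.1766,.005],80.7)"
```

```text
time_s: 9.85
tcp_pos: [0.5561, 0.1766, 0.0063]
eef_rot: [-6.2, 88.7, -105.5]
contact_force: [-0.5, 0.2, 0.6]
gripper_width: 0.08
t9.8 tcp [0.5561 0.1766 0.0063] jaw 80.7 F [-0.5  0.2  0.6] w 0.0800 tool x [-0.006 -0.022 -1.   ] j6 42
units [-0.028  0.    -0.033]
turn -0.004
```

Close on the plate.

```bash
python3 -m handwheel '[[[0,0,-0.06,0],[0,0,0,0],[0,0,0,0],[0,0,0,0],[0,0,0,0]]]' 40 25; python3 -c "
from h import *
st([.555,.1766,.025],80.7)"
```

```text
time_s: 10.35
tcp_pos: [0.5567, 0.1771, 0.0045]
eef_rot: [-3.8, 88.7, -103.1]
contact_force: [-0.5, 0.1, -0.6]
gripper_width: 0.0576
t10.3 tcp [0.5567 0.1771 0.0045] jaw 80.7 F [-0.5  0.1 -0.6] w 0.0576 tool x [-0.005 -0.022 -1.   ] j6 42
units [-0.042 -0.012  0.513]
turn -0.006
```

```bash
python3 -m handwheel '[[[0,0,0.4,0],[0,0,0.6,-0.5],[0,-0.2,0.6,-1],[0,-0.4,0.6,-1],[0,-0.4,0.4,-1],[0,-0.4,0,-1],[0,-0.4,0,-1],[0,-0.4,0,-1]]]'; python3 -c "
from h import *
st(inc(.002,.082,.1),7)"
```

```text
time_s: 11.15
tcp_pos: [0.5561, 0.0878, 0.1134]
eef_rot: [-8.0, 88.8, -140.8]
contact_force: [-0.6, 0.7, -0.3]
gripper_width: 0.0573
t11.2 tcp [0.5561 0.0878 0.1134] jaw 47.2 F [-0.6  0.7 -0.3] w 0.0573 tool x [-0.016 -0.013 -1.   ] j6 18
units [-0.674 -3.891 -0.334]
turn -8.048
```

```bash
python3 -m handwheel '[[[-0.08,-0.48,0,-1],[-0.08,-0.48,0,-1],[-0.08,-0.48,0,-1],[-0.08,-0.48,0,-1],[-0.08,-0.48,0,-1],[-0.08,-0.48,0,-1],[-0.08,-0.48,0,-1],[-0.08,-0.48,0,-1]]]'; python3 -c "
from h import *
st(inc(.002,.082,.1),7)"
```

```text
time_s: 11.95
tcp_pos: [0.5292, -0.0714, 0.1146]
eef_rot: [-9.3, 89.0, 176.3]
contact_force: [-0.3, -0.6, -0.7]
gripper_width: 0.0574
t11.9 tcp [ 0.5292 -0.0714  0.1146] jaw 5.6 F [-0.3 -0.6 -0.7] w 0.0574 tool x [-0.018  0.001 -1.   ] j6 -7
units [ 0.     0.088 -0.365]
turn 0.286
```

```bash
python3 -m handwheel '[[[0,0.08,0,0.28],[0,0,0,0],[0,0,0,0]]]'; python3 -c "
from h import *
st(inc(.002,.082,.1),7);snap('wrist','w4');print([proj('w4',inc(*p,.073)) for p in [(-.072,.145),(-.064,.145),(.072,.145),(.064,.145)]])"
```

```text
time_s: 12.25
tcp_pos: [0.5285, -0.0698, 0.1149]
eef_rot: [-9.7, 89.0, 177.1]
contact_force: [-0.3, 0.8, -1.1]
gripper_width: 0.0571
t12.2 tcp [ 0.5285 -0.0698  0.1149] jaw 6.8 F [-0.3  0.8 -1.1] w 0.0571 tool x [-0.018  0.001 -1.   ] j6 -6
units [ 0.017  0.048 -0.371]
turn 0.035
[array([337.69922079, 282.92982499]), array([328.49241232, 283.05158334]), array([170.4578008 , 285.14156196]), array([179.83409981, 285.01756213])]
```

View pics/w4.png

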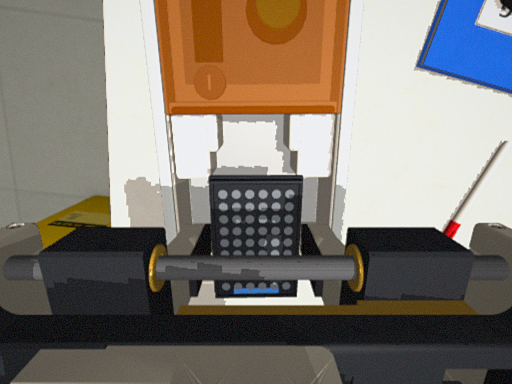

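Run:
```python
from h import *
crop('w4',150,90,200,220,3,'c7')
for p in [(28,33,58),(-28,33,58),(28,3,58),(-28,3,58),(64,3,73),(-64,3,73),(35,33,58),(-35,33,58),(35,55,58),(-35,55,58),(64,55,58)]:
    q=proj('w4',inc(p[0]/1000,p[1]/1000,p[2]/1000)); print(p,np.round((q-[150,90])*3))
```

```text
(28, 33, 58) [205. 184.]
(-28, 33, 58) [416. 183.]
(28, 3, 58) [200.  66.]
(-28, 3, 58) [420.  65.]
(64, 3, 73) [39. 67.]
(-64, 3, 73) [580.  65.]
(35, 33, 58) [178. 185.]
(-35, 33, 58) [443. 183.]
(35, 55, 58) [183. 266.]
(-35, 55, 58) [439. 264.]
(64, 55, 58) [ 76. 266.]
```

View pics/c7.png

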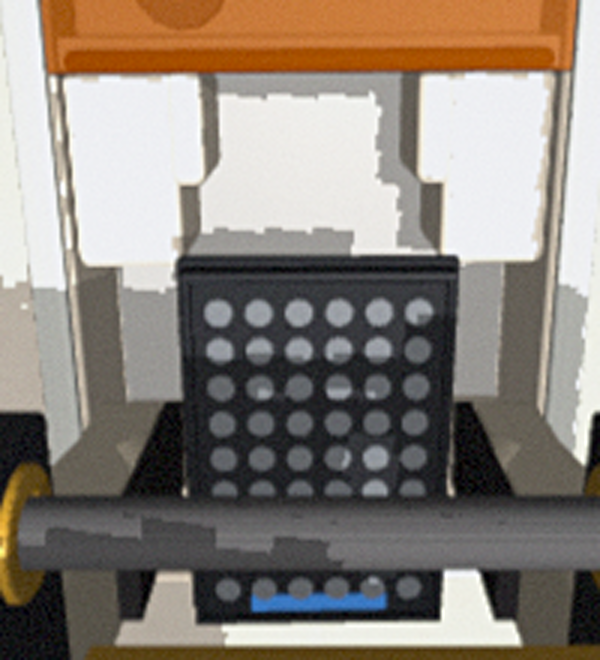

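Run:
```python
from h import *
q=[(150+x/3,90+y/3) for x,y in [(180,258),(457,257),(441,620),(197,620)]]
c,a=plate('w4',q,.120); print(toinc(c)*1000, a, toinc(readout.get_state()['tcp_pos'])*1000)
```

```text
plate [ 0.5266 -0.0704] yaw -83.1 L 0.0828 W 0.0539
[-0.86377779 79.79746615] -83.06538292572 [ 1.19313858 80.33836204]
```

```bash
python3 -m handwheel '[[[0.02,0.05,-0.4,0],[0,0,-0.5,0],[0,0,-0.5,0],[0,0,-0.5,0],[0,0,-0.3,0],[0,0,0,0]]]'; python3 -c "
from h import *
st(inc(.002,.082,.020),7);print(toinc(readout.get_state()['tcp_pos']))"
```

```text
time_s: 12.9
tcp_pos: [0.5317, -0.0637, 0.0254]
eef_rot: [-13.0, 89.2, 174.3]
contact_force: [-0.2, -0.9, -0.4]
gripper_width: 0.0575
t12.9 tcp [ 0.5317 -0.0637  0.0254] jaw 7.3 F [-0.2 -0.9 -0.4] w 0.0575 tool x [-0.013  0.001 -1.   ] j6 -6
units [-0.063 -0.103 -0.134]
turn -0.065
[0.00498632 0.08579117]
```

```bash
python3 -m handwheel '[[[0,0,-0.14,0],[0,0,0,0],[0.0,0.1,0,0],[0,0.1,0,0],[0.1,0,0,0],[0.1,0,0,0]]]'; python3 -c "
from h import *
st(inc(.006,.087,.0185),7);print(toinc(readout.get_state()['tcp_pos']))"
```

```text
time_s: 13.5
tcp_pos: [0.5345, -0.0645, 0.0219]
eef_rot: [14.2, 88.5, -158.4]
contact_force: [-11.5, 5.5, 1.8]
gripper_width: 0.0576
t13.5 tcp [ 0.5345 -0.0645  0.0219] jaw 7.4 F [-11.5   5.5   1.8] w 0.0576 tool x [-0.024 -0.01  -1.   ] j6 -7
units [-0.049  0.053 -0.085]
turn -0.071
[0.00770499 0.08465154]
```

```bash
python3 -m handwheel '[[[-0.05,0,0,0],[0,0.1,-0.06,0],[0,0.1,0,0],[0,0.1,0,0],[0,0,0,0]]]'; python3 -c "
from h import *
st(inc(.006,.087,.0185),7);print(toinc(readout.get_state()['tcp_pos']))"
```

```text
time_s: 14.0
tcp_pos: [0.5322, -0.0633, 0.0232]
eef_rot: [34.7, 88.0, -137.8]
contact_force: [-0.5, 0.9, -1.4]
gripper_width: 0.0574
t14.0 tcp [ 0.5322 -0.0633  0.0232] jaw 7.5 F [-0.5  0.9 -1.4] w 0.0574 tool x [-0.026 -0.023 -0.999] j6 -8
units [ 0.008  0.023 -0.118]
turn -0.1
[0.0055778  0.08611992]
```

```bash
python3 -m handwheel '[[[0,0,-0.12,0],[0,0,0,0]]]'; python3 -m handwheel '[[[0,0,0,0],[0,0,0,0]]]' 66;python3 -c "
from h import *
st(inc(.006,.087,.0185),7);print(toinc(readout.get_state()['tcp_pos']))"
```

```text
time_s: 14.2
tcp_pos: [0.5335, -0.0632, 0.0192]
eef_rot: [37.9, 88.2, -134.6]
contact_force: [-0.8, -0.1, 0.1]
gripper_width: 0.0574
time_s: 14.4
tcp_pos: [0.5342, -0.062, 0.0194]
eef_rot: [38.6, 88.3, -133.9]
contact_force: [0.0, 0.0, 0.9]
gripper_width: 0.0648
t14.4 tcp [ 0.5342 -0.062   0.0194] jaw 7.5 F [0.  0.  0.9] w 0.0648 tool x [-0.021 -0.022 -1.   ] j6 -9
units [-0.041 -0.009 -0.023]
turn -0.105
[0.00768711 0.08716697]
```

Now lift straight up and look.

```bash
python3 -m handwheel '[[[0,0,0.3,0],[0,0,0.5,0],[0,0,0.7,0],[0,0,0.7,0],[0,0,0.7,0],[0,0,0,0]]]';python3 -c "
from h import *
st()
snap('wrist','w5');snap('top','t5')
crop('w5',130,80,240,160,3.3,'c8');crop('t5',140,140,240,110,3.3,'c9')"
```

```text
time_s: 15.0
tcp_pos: [0.5341, -0.0604, 0.1436]
eef_rot: [39.3, 88.3, -133.0]
contact_force: [0.2, -0.2, -0.1]
gripper_width: 0.066
t15.0 tcp [ 0.5341 -0.0604  0.1436] jaw 7.7 F [ 0.2 -0.2 -0.1] w 0.0660 tool x [-0.02  -0.022 -1.   ] j6 -8
```

View pics/c8.png

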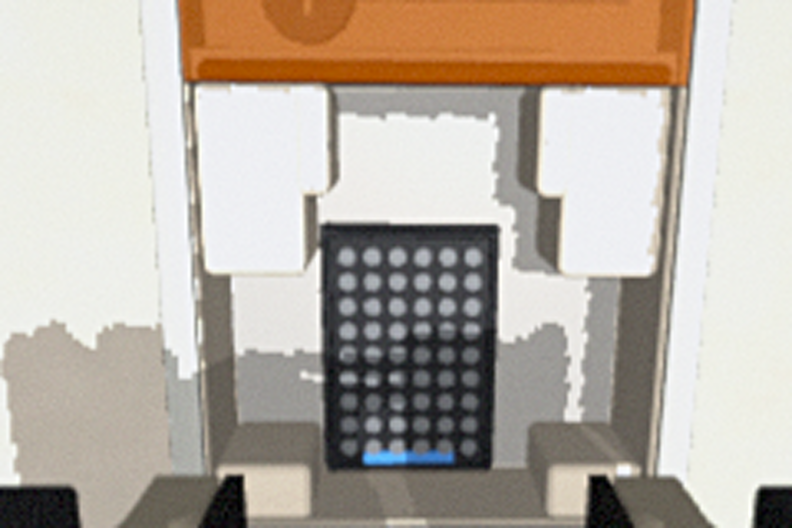

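View pics/c9.png

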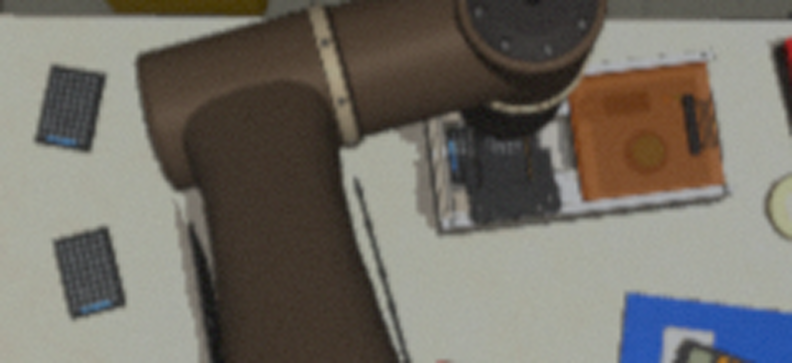

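Plate sits flush against the left (+x) block and end wall. Next: the plate at (0.430, 0.177).

```bash
python3 -m handwheel '[[[-0.1,0.37,0,1],[-0.16,0.37,0,1],[-0.16,0.37,0,1],[-0.16,0.37,0,1],[-0.16,0.37,0,1],[-0.16,0.37,0,1],[-0.16,0.37,0,1],[-0.16,0.37,0,1]]]' 80;python3 -m handwheel '[[[-0.16,0.37,0,1],[-0.16,0.37,0,1],[-0.16,0.37,0,1],[-0.16,0.37,0,1],[-0.16,0.37,0,1],[-0.16,0.37,0,1],[-0.16,0.37,0,1],[-0.16,0.37,0,1]]]' ;python3 -c "
from h import *
st([.430,.1767,.1],87.7);snap('wrist','w6');crop('w6',0,100,350,220,2.2,'c10')"
```

```text
time_s: 15.9
tcp_pos: [0.4766, 0.0597, 0.1344]
eef_rot: [20.1, 87.6, -111.0]
contact_force: [0.2, -0.5, 0.2]
gripper_width: 0.0801
time_s: 16.7
tcp_pos: [0.4176, 0.1803, 0.1283]
eef_rot: [6.2, 87.1, -83.1]
contact_force: [0.4, 0.5, -1.1]
gripper_width: 0.0797
t16.7 tcp [0.4176 0.1803 0.1283] jaw 90.7 F [ 0.4  0.5 -1.1] w 0.0797 tool x [ 0.006 -0.05  -0.999] j6 39
units [ 0.309 -0.089 -0.707]
turn -0.595
```

View pics/c10.png

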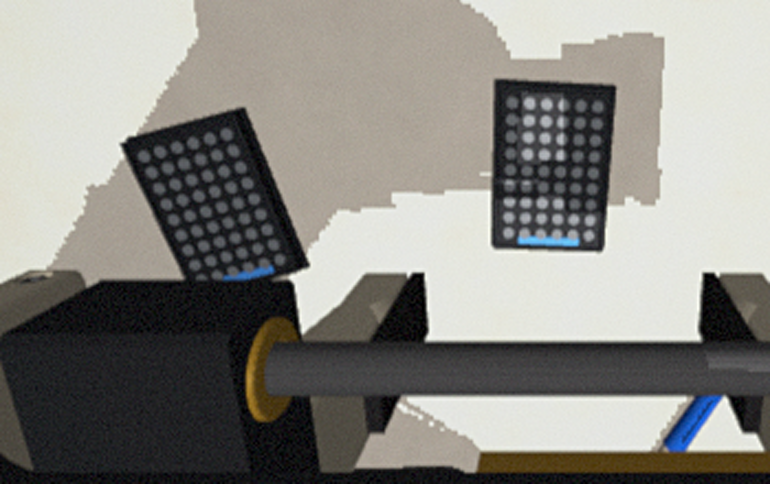

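Run:
```python
from h import *
c,a=plate('w6',[(x/2.2,100+y/2.2) for x,y in [(495,80),(616,87),(602,251),(492,247)]])
st([c[0],c[1],.06],a+90)
```

```text
plate [0.4282 0.1795] yaw -2.5 L 0.0813 W 0.0554
t16.8 tcp [0.4173 0.1817 0.1283] jaw 91.0 F [-0.1  2.   0.2] w 0.0800 tool x [ 0.007 -0.05  -0.999] j6 39
units [ 0.27  -0.056 -1.708]
turn -0.708
```

```bash
python3 -m handwheel '[[[0.2,-0.05,-0.3,-0.7],[0.1,-0.05,-0.4,0],[0,-0.05,-0.4,0],[0,0,-0.3,0],[0,0,-0.3,0],[0,0,0,0]]]' ;python3 -c "
from h import *
st([.429,.1785,.006],87.5)"
```

```text
time_s: 17.35
tcp_pos: [0.4266, 0.1743, 0.0551]
eef_rot: [1.0, 86.9, -91.7]
contact_force: [0.0, -0.3, 0.3]
gripper_width: 0.0799
t17.4 tcp [0.4266 0.1743 0.0551] jaw 87.4 F [ 0.  -0.3  0.3] w 0.0799 tool x [-0.002 -0.054 -0.999] j6 36
units [ 0.059  0.105 -1.227]
turn 0.024
```

```bash
python3 -m handwheel '[[[0.06,0.1,-0.4,0],[0,0,-0.4,0],[0,0,-0.3,0],[0,0,0,0]]]' ;python3 -c "
from h import *
st([.429,.1785,.006],87.5)"
```

```text
time_s: 17.75
tcp_pos: [0.4291, 0.178, 0.0104]
eef_rot: [0.3, 86.8, -92.4]
contact_force: [-0.6, -0.8, 1.5]
gripper_width: 0.0799
t17.8 tcp [0.4291 0.178  0.0104] jaw 87.3 F [-0.6 -0.8  1.5] w 0.0799 tool x [-0.002 -0.055 -0.998] j6 36
units [-0.002  0.013 -0.111]
turn 0.041
```

```bash
python3 -m handwheel '[[[0,0,-0.2,0],[0,0,-0.1,0],[0,0,-0.1,0]]]' ;python3 -c "
from h import *
st([.429,.1785,.006],87.5)"
```

```text
time_s: 18.05
tcp_pos: [0.4303, 0.1787, 0.002]
eef_rot: [4.2, 86.9, -88.2]
contact_force: [-30.3, -7.6, 83.5]
gripper_width: 0.0801
t18.1 tcp [0.4303 0.1787 0.002 ] jaw 87.6 F [-30.3  -7.6  83.5] w 0.0801 tool x [ 0.002 -0.055 -0.999] j6 36
units [-0.033 -0.004  0.099]
turn -0.018
```

```bash
python3 -m handwheel '[[[0,0,0.1,0],[0,0,0,0]]]' ;python3 -c "
from h import *
st([.429,.1785,.006],87.5);print(readout.get_state()['joints'])"
```

```text
time_s: 18.25
tcp_pos: [0.4311, 0.1797, 0.0091]
eef_rot: [8.2, 87.1, -84.2]
contact_force: [0.0, 0.2, -0.2]
gripper_width: 0.0801
t18.2 tcp [0.4311 0.1797 0.0091] jaw 87.6 F [ 0.   0.2 -0.2] w 0.0801 tool x [ 0.005 -0.051 -0.999] j6 36
units [-0.053 -0.029 -0.079]
turn -0.026
[ 48.73712529  17.12103781 -41.04702748   3.86816349 -33.89787261
  35.65121533]
```

```bash
python3 -m handwheel '[[[-0.05,-0.03,-0.06,0],[0,0,0,0],[0,0,0,0],[0,0,0,0],[0,0,0,0],[0,0,0,0]]]' 40 25 ;python3 -c "
from h import *
st([.429,.1785,.006],87.5);snap('wrist','w7')"
```

```text
time_s: 18.85
tcp_pos: [0.429, 0.1785, 0.0064]
eef_rot: [7.9, 87.0, -84.5]
contact_force: [-1.8, -0.0, 5.7]
gripper_width: 0.0572
t18.9 tcp [0.429  0.1785 0.0064] jaw 87.6 F [-1.8 -0.   5.7] w 0.0572 tool x [ 0.005 -0.051 -0.999] j6 35
units [ 0.    0.   -0.01]
turn -0.023
```

View pics/w7.png

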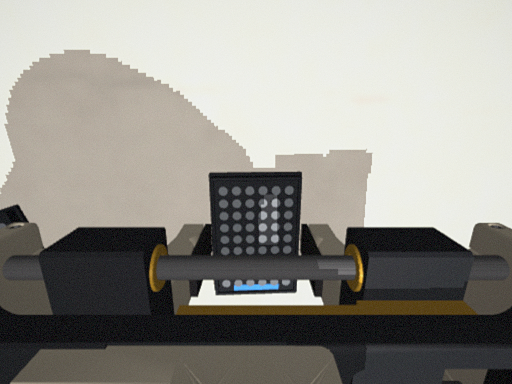

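```bash
python3 -m handwheel '[[[0,0,0.5,0],[0,0,0.7,0],[0.05,0,0.7,-0.5],[0.1,-0.2,0.6,-1],[0.15,-0.4,0.4,-1],[0.15,-0.4,0.1,-1],[0.15,-0.4,0.1,-1],[0.15,-0.4,0.1,-1]]]';python3 -m handwheel '[[[0.15,-0.4,0,-1],[0.15,-0.4,0,-1],[0.15,-0.4,0,-1],[0.15,-0.4,0,-1],[0.15,-0.4,0,-1],[0.15,-0.4,0,-1],[0.15,-0.4,0,-1],[0.15,-0.4,0,-1]]]' ;python3 -c "
from h import *
st(inc(.002,.082,.12),7)"
```

```text
time_s: 19.7
tcp_pos: [0.4575, 0.1036, 0.1364]
eef_rot: [1.0, 86.7, -119.7]
contact_force: [1.0, 0.2, -0.6]
gripper_width: 0.0572
time_s: 20.5
tcp_pos: [0.5056, -0.0305, 0.1333]
eef_rot: [-0.5, 86.4, -163.0]
contact_force: [0.3, -0.1, 0.3]
gripper_width: 0.0575
t20.5 tcp [ 0.5056 -0.0305  0.1333] jaw 17.6 F [ 0.3 -0.1  0.3] w 0.0575 tool x [-0.06  -0.018 -0.998] j6 -1
units [ 0.589 -0.934 -0.333]
turn -2.112
```

```bash
python3 -m handwheel '[[[0.2,-0.25,0,-0.7],[0.2,-0.25,0,-0.7],[0.15,-0.25,0,-0.7],[0.05,-0.15,0,0],[0,0,0,0],[0,0,0,0]]]' ;python3 -c "
from h import *
st(inc(.002,.082,.12),7)"
```

```text
time_s: 21.1
tcp_pos: [0.5289, -0.0704, 0.1297]
eef_rot: [-0.4, 86.0, -174.0]
contact_force: [0.4, 0.6, -0.1]
gripper_width: 0.0571
t21.1 tcp [ 0.5289 -0.0704  0.1297] jaw 6.4 F [ 0.4  0.6 -0.1] w 0.0571 tool x [-0.07  -0.007 -0.998] j6 -6
units [ 0.008  0.064 -0.241]
turn 0.116
```

```bash
python3 -m handwheel '[[[-0.9,0,0,0],[-0.9,0,0,0],[0,0,0,0],[0,0,0,0]]]' ;python3 -c "
from h import *
st(inc(.002,.082,.12),7)"; python3 -m handwheel '[[[0.3,0,0,0],[0.3,0,0,0],[0.3,0,0,0],[0.3,0,0,0],[0.3,0,0,0],[0.3,0,0,0],[0,0,0,0]]]' ;python3 -c "
from h import *
st(inc(.002,.082,.12),7)"
```

```text
time_s: 21.5
tcp_pos: [0.4537, -0.0691, 0.1288]
eef_rot: [-0.6, 85.9, -173.8]
contact_force: [0.4, 0.1, -0.7]
gripper_width: 0.0572
t21.5 tcp [ 0.4537 -0.0691  0.1288] jaw 6.8 F [ 0.4  0.1 -0.7] w 0.0572 tool x [-0.071 -0.008 -0.997] j6 -8
units [ 1.887  0.03  -0.22 ]
turn 0.047
time_s: 22.2
tcp_pos: [0.5358, -0.0683, 0.1281]
eef_rot: [-0.1, 86.0, -173.2]
contact_force: [0.2, -0.3, -0.8]
gripper_width: 0.0573
t22.2 tcp [ 0.5358 -0.0683  0.1281] jaw 6.9 F [ 0.2 -0.3 -0.8] w 0.0573 tool x [-0.07  -0.008 -0.998] j6 -6
units [-0.164  0.012 -0.202]
turn 0.016
```

```bash
for i in 1; do python3 -m handwheel '[[[0,0,0,1],[0,0,0,1],[0,0,0,1],[0,0,0,1],[0,0,0,0]]]' >/dev/null;python3 -c "
from h import *
st()
print(readout.get_state()['joints'].round(2))"; python3 -m handwheel '[[[0,0,0,-1],[0,0,0,-1],[0,0,0,-1],[0,0,0,-1],[0,0,0,0]]]' >/dev/null ;python3 -c "
from h import *
st()"; python3 -m handwheel '[[[0,0,0.5,0],[0,0,0.5,0],[0,0,0.5,0],[0,0,0.5,0],[0,0,0,0]]]' >/dev/null ;python3 -c "
from h import *
st()";  python3 -m handwheel '[[[0,0,-0.5,0],[0,0,-0.5,0],[0,0,-0.5,0],[0,0,-0.5,0],[0,0,0,0]]]' >/dev/null ;python3 -c "
from h import *
st()"; done
```

```text
t22.7 tcp [ 0.5358 -0.0689  0.1265] jaw 27.6 F [-0.2 -0.8 -0.8] w 0.0575 tool x [-0.066 -0.033 -0.997] j6 13
[ 14.16  15.17 -21.81   1.1  -57.17  12.77]
t23.2 tcp [ 0.5352 -0.0689  0.1262] jaw 6.0 F [ 0.3 -0.2 -1. ] w 0.0573 tool x [-0.075 -0.006 -0.997] j6 -7
t23.7 tcp [ 0.534  -0.0694  0.2081] jaw 6.2 F [-0.  -0.1 -0.5] w 0.0572 tool x [-0.079 -0.007 -0.997] j6 -7
t24.2 tcp [ 0.5332 -0.0693  0.1251] jaw 6.4 F [-0.4 -0.  -1.3] w 0.0570 tool x [-0.077 -0.006 -0.997] j6 -6
```

```bash
python3 -m handwheel '[[[-0.12,0,-0.4,0.12],[0,0,-0.5,0],[0,0,-0.5,0],[0,0,-0.4,0],[0,0,-0.2,0],[0,0,0,0]]]' ;python3 -c "
from h import *
st(inc(.002,.082,.032),7);print(toinc(readout.get_state()['tcp_pos']));snap('wrist','w8')"
```

```text
time_s: 24.8
tcp_pos: [0.5301, -0.0695, 0.0458]
eef_rot: [-1.1, 85.7, -173.9]
contact_force: [0.6, -0.5, 0.0]
gripper_width: 0.0569
t24.8 tcp [ 0.5301 -0.0695  0.0458] jaw 7.3 F [ 0.6 -0.5  0. ] w 0.0569 tool x [-0.074 -0.008 -0.997] j6 -5
units [-0.024  0.04  -0.345]
turn -0.052
[0.00274174 0.08029507]
```

View pics/w8.png

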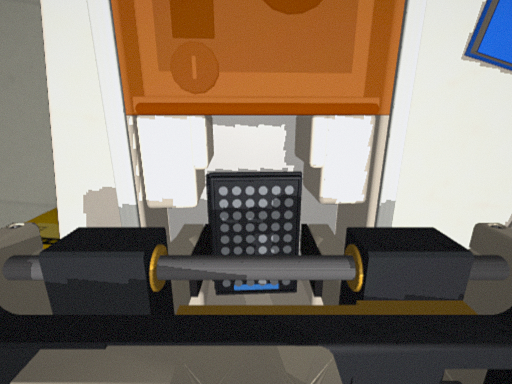

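```bash
python3 -m handwheel '[[[0,0.1,-0.15,0],[0,0,-0.1,0],[0,0,0,0]]]' ;python3 -c "
from h import *
st(inc(.006,.087,.031),7);print(toinc(readout.get_state()['tcp_pos']))"
```

```text
time_s: 25.15
tcp_pos: [0.5322, -0.0648, 0.038]
eef_rot: [-1.3, 86.0, -174.0]
contact_force: [-0.3, -0.0, -1.4]
gripper_width: 0.0568
t25.1 tcp [ 0.5322 -0.0648  0.038 ] jaw 7.3 F [-0.3 -0.  -1.4] w 0.0568 tool x [-0.069 -0.007 -0.998] j6 -6
units [ 0.008  0.059 -0.174]
turn -0.061
[0.00539543 0.08470585]
```

```bash
python3 -m handwheel '[[[0,0.05,-0.1,0],[0,0.05,-0.05,0],[0,0.05,0,0],[0,0,0,0]]]' ;python3 -c "
from h import *
st(inc(.006,.087,.031),7);print(toinc(readout.get_state()['tcp_pos']))"
```

```text
time_s: 25.55
tcp_pos: [0.5327, -0.0624, 0.0332]
eef_rot: [3.3, 86.0, -169.4]
contact_force: [0.1, -0.1, -0.2]
gripper_width: 0.0571
t25.6 tcp [ 0.5327 -0.0624  0.0332] jaw 7.4 F [ 0.1 -0.1 -0.2] w 0.0571 tool x [-0.069 -0.013 -0.998] j6 -6
units [-0.004  0.001 -0.056]
turn -0.077
[0.00616044 0.08695502]
```

```bash
python3 -m handwheel '[[[0.05,0,0,0],[0.03,0,0,0]]]' ;python3 -c "
from h import *
st(inc(.006,.087,.031),7);print(toinc(readout.get_state()['tcp_pos']))"
```

```text
time_s: 25.75
tcp_pos: [0.5343, -0.0625, 0.0328]
eef_rot: [2.8, 85.8, -169.9]
contact_force: [-5.0, 0.6, 2.8]
gripper_width: 0.0572
t25.8 tcp [ 0.5343 -0.0625  0.0328] jaw 7.3 F [-5.   0.6  2.8] w 0.0572 tool x [-0.072 -0.013 -0.997] j6 -6
units [-0.045  0.003 -0.046]
turn -0.066
[0.00776546 0.08667516]
```

Contact on both faces. Lower to touch, release, rise.

```bash
python3 -m handwheel '[[[-0.01,0,-0.05,0],[0,0,0,0]]]'; python3 -m handwheel '[[[0,0,0,0],[0,0,0,0],[0,0,0.2,0],[0,0,0.4,0],[0,0,0.7,0],[0,0,0.7,0],[0,0,0.7,0],[0,0,0,0]]]' 66;python3 -c "
from h import *
st()
snap('wrist','w9')
crop('w9',130,80,240,160,3.3,'c11')"
```

```text
time_s: 25.95
tcp_pos: [0.5342, -0.0623, 0.0311]
eef_rot: [2.9, 85.8, -169.7]
contact_force: [-2.6, -2.0, 3.1]
gripper_width: 0.0571
time_s: 26.75
tcp_pos: [0.5365, -0.0612, 0.145]
eef_rot: [3.2, 86.1, -169.3]
contact_force: [0.7, -0.5, -0.1]
gripper_width: 0.066
t26.8 tcp [ 0.5365 -0.0612  0.145 ] jaw 7.5 F [ 0.7 -0.5 -0.1] w 0.0660 tool x [-0.068 -0.013 -0.998] j6 -6
```

View pics/c11.png

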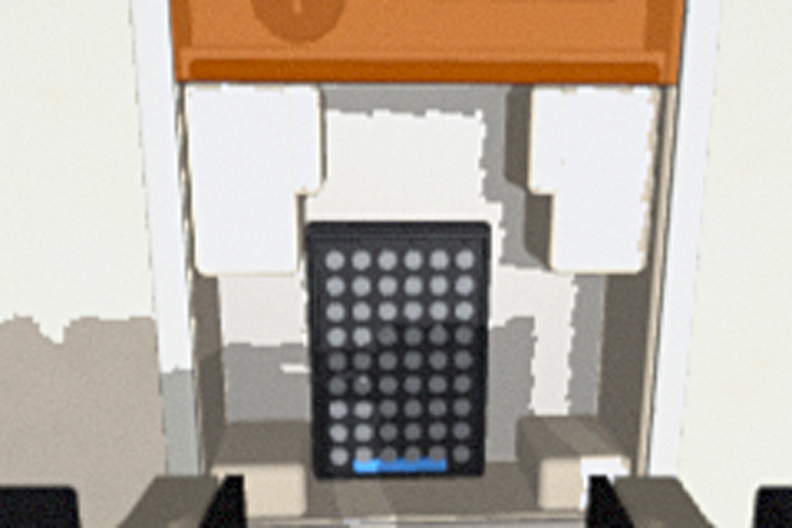

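```bash
python3 -m handwheel '[[[0.05,0.3,0,-1],[0.05,0.5,0,-1],[0.05,0.5,0,-1],[0.05,0.5,0,-1],[0.05,0.5,0,-1],[0.05,0.5,0,-1],[0.05,0.5,0,-1],[0.05,0.5,0,-1]]]' 80;python3 -m handwheel '[[[0.05,0.5,0,-1],[0.05,0.5,0,-1],[0.05,0.5,0,-1],[0.05,0.5,0,-1],[0.05,0.5,0,-1],[0.05,0.5,0,-1],[0.05,0.5,0,-1],[0.05,0.5,0,-1]]]' ;python3 -c "
from h import *
st([.58,.3616,.14],80.2)"
```

```text
time_s: 27.6
tcp_pos: [0.5495, 0.0947, 0.1399]
eef_rot: [4.0, 85.7, 149.7]
contact_force: [0.1, -0.8, -0.6]
gripper_width: 0.0801
time_s: 28.4
tcp_pos: [0.5632, 0.2611, 0.1341]
eef_rot: [9.3, 85.6, 113.2]
contact_force: [0.3, 0.3, 0.0]
gripper_width: 0.0803
t28.4 tcp [0.5632 0.2611 0.1341] jaw 103.9 F [0.3 0.3 0. ] w 0.0803 tool x [-0.03   0.071 -0.997] j6 -114
units [0.421 2.513 0.147]
turn -4.741
```

```bash
python3 -m handwheel '[[[0.08,0.4,0.05,-1],[0.08,0.4,0.05,-1],[0.08,0.4,0.05,-1],[0.08,0.4,0.05,-1],[0.05,0.4,0.05,-0.7],[0,0.3,0,0],[0,0.1,0,0],[0,0,0,0]]]' ;python3 -c "
from h import *
st([.58,.3616,.14],80.2);snap('top','t6');crop('t6',60,130,200,150,4,'c12');snap('wrist','w10')"
```

```text
time_s: 29.2
tcp_pos: [0.5754, 0.3626, 0.1376]
eef_rot: [15.1, 85.8, 94.7]
contact_force: [0.1, 0.1, -0.4]
gripper_width: 0.08
t29.2 tcp [0.5754 0.3626 0.1376] jaw 79.6 F [ 0.1  0.1 -0.4] w 0.0800 tool x [-0.006  0.073 -0.997] j6 -145
units [ 0.115 -0.025  0.059]
turn 0.129
```

View pics/c12.png

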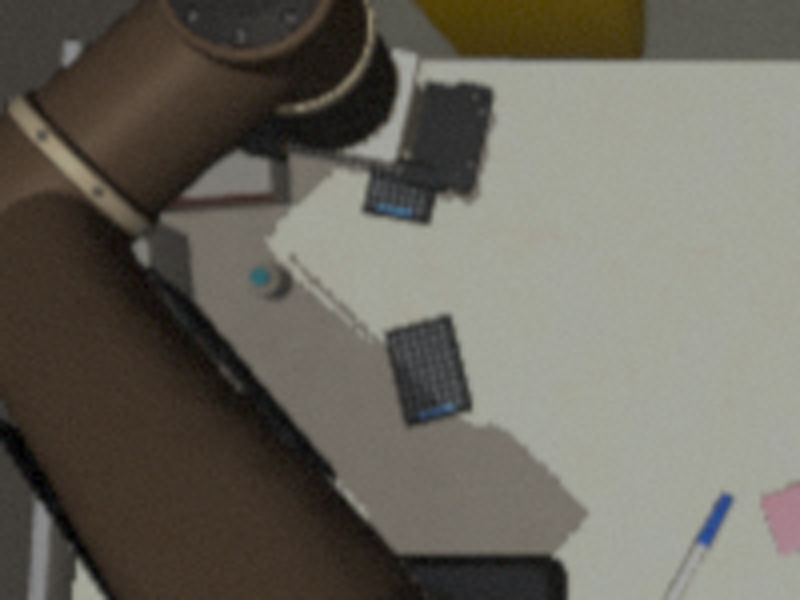

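View pics/w10.png

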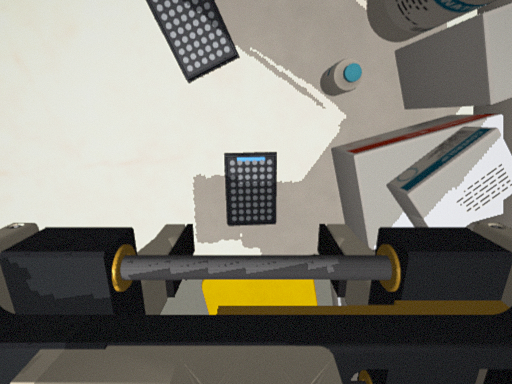

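Run:
```python
from h import *
crop('w10',200,130,312,170,2.5,'c13'); crop('top0',70,135,110,70,7,'c14')
c,a=plate('w10',[(226,153),(277,153),(277,224),(228,225)]) 
for z in (0,.03,.06): print(z,unproj('top0',(130,165),z),unproj('w10',(345,225),z),unproj('w10',(333,150),z))
```

```text
plate [0.5778 0.3665] yaw 170.1 L 0.0819 W 0.0554
0 [0.605866   0.47003102 0.        ] [0.64618863 0.46921676 0.        ] [0.55280928 0.46402273 0.        ]
0.03 [0.59965618 0.46142151 0.03      ] [0.63124077 0.45860582 0.03      ] [0.54732368 0.45393811 0.03      ]
0.06 [0.59344635 0.452812   0.06      ] [0.61629291 0.44799489 0.06      ] [0.54183807 0.44385349 0.06      ]
```

View pics/c13.png

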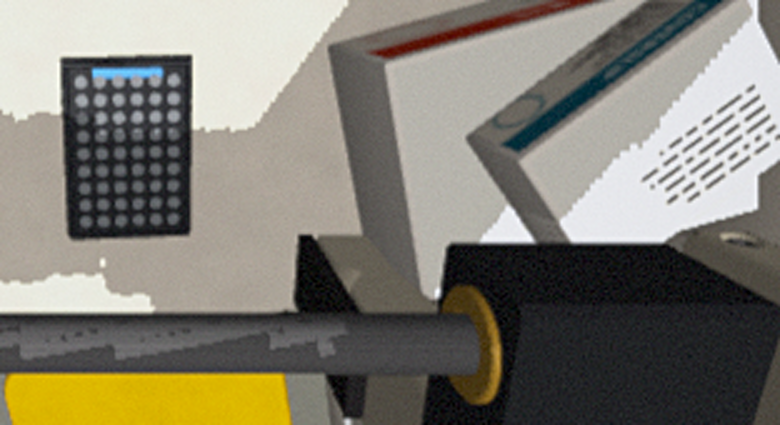

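View pics/c14.png

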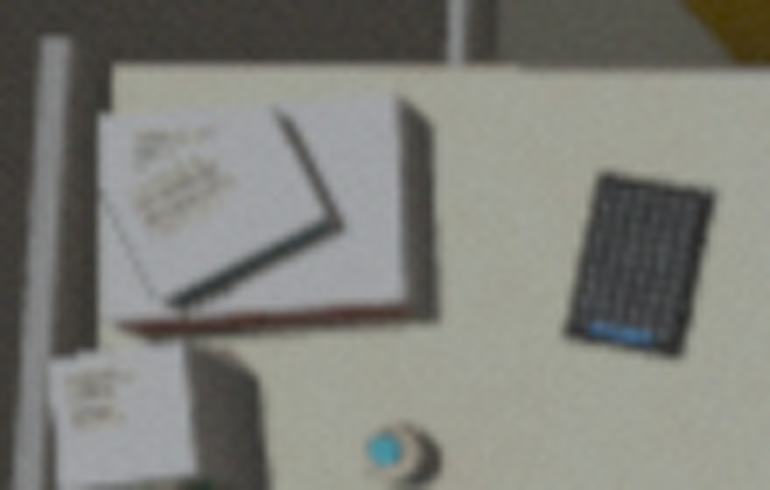

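```bash
python3 -m handwheel '[[[0.09,0.03,-0.4,0.1],[0,0,-0.5,0],[0,0,-0.5,0],[0,0,-0.5,0],[0,0,-0.5,0],[0,0,-0.3,0],[0,0,0,0]]]' ;python3 -c "
from h import *
st([.579,.364,.009],80.2);print(readout.get_state()['joints'].round(1))"
```

```text
time_s: 30.0
tcp_pos: [0.5796, 0.358, 0.0232]
eef_rot: [15.3, 85.8, 95.4]
contact_force: [0.5, 0.3, -0.3]
gripper_width: 0.0803
t30.0 tcp [0.5796 0.358  0.0232] jaw 80.0 F [ 0.5  0.3 -0.3] w 0.0803 tool x [-0.007  0.073 -0.997] j6 -143
units [-0.016  0.149 -0.354]
turn 0.031
[  46.2   30.3  -11.1   -4.5  -45.9 -143.1]
```

```bash
python3 -m handwheel '[[[0,0.15,-0.15,0],[0,0,-0.15,0],[0,0,-0.05,0],[0,0,0,0]]]' ;python3 -c "
from h import *
st([.579,.364,.009],80.2);snap('wrist','w11')"
```

```text
time_s: 30.4
tcp_pos: [0.5809, 0.3652, 0.01]
eef_rot: [13.5, 85.7, 93.6]
contact_force: [-0.3, -0.4, -0.0]
gripper_width: 0.0796
t30.4 tcp [0.5809 0.3652 0.01  ] jaw 80.1 F [-0.3 -0.4 -0. ] w 0.0796 tool x [-0.005  0.075 -0.997] j6 -143
units [-0.048 -0.029 -0.024]
turn 0.024
```

View pics/w11.png

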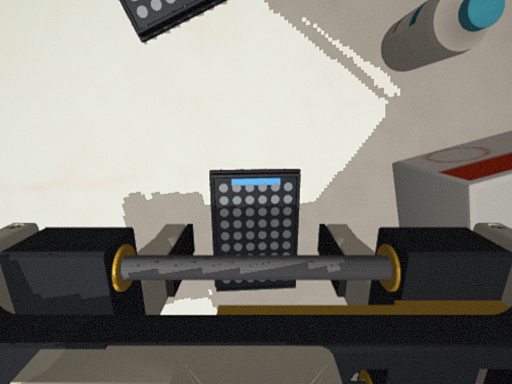

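```bash
python3 -m handwheel '[[[-0.04,0,-0.05,0],[0,0,0,0],[0,0,0,0],[0,0,0,0],[0,0,0,0],[0,0,0,0]]]' 40 25 ;python3 -c "
from h import *
st(inc(.002,.082,.13),7)"
```

```text
time_s: 31.05
tcp_pos: [0.5797, 0.3657, 0.0097]
eef_rot: [12.0, 85.6, 92.2]
contact_force: [-0.4, -0.7, 0.4]
gripper_width: 0.0415
t31.1 tcp [0.5797 0.3657 0.0097] jaw 80.1 F [-0.4 -0.7  0.4] w 0.0415 tool x [-0.003  0.077 -0.997] j6 -143
units [ -1.263 -10.838   3.008]
turn -14.621
```

```bash
python3 -m handwheel '[[[0,0,0,0],[0,0,0,0]]]' 80; python3 -c "
from h import *
snap('wrist','w12')"
```

```text
time_s: 31.25
tcp_pos: [0.5798, 0.3657, 0.0098]
eef_rot: [11.9, 85.6, 92.0]
contact_force: [-0.3, 0.9, 0.3]
gripper_width: 0.0526
```

View pics/w12.png

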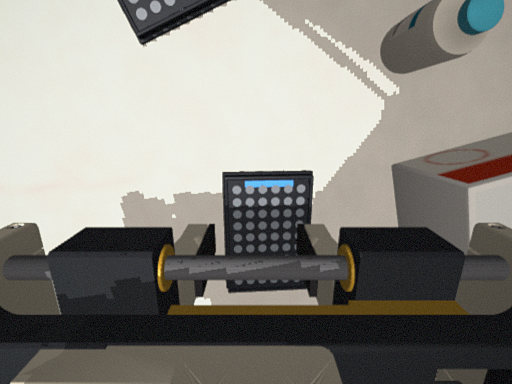

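```bash
python3 -m handwheel '[[[0,0,0.25,0],[0,0,0,0],[0.02,0.2,0,0],[0,0,0,0]]]' 84; python3 -c "
from h import *
snap('wrist','w13');crop('w13',130,130,300,180,2.6,'c15')
st()"
```

```text
time_s: 31.7
tcp_pos: [0.5811, 0.3746, 0.0213]
eef_rot: [11.3, 85.5, 91.4]
contact_force: [0.7, -0.1, 0.1]
gripper_width: 0.0828
t31.8 tcp [0.5808 0.374  0.0211] jaw 80.1 F [-0.3 -0.3  0.2] w 0.0830 tool x [-0.002  0.077 -0.997] j6 -144
```

View pics/c15.png

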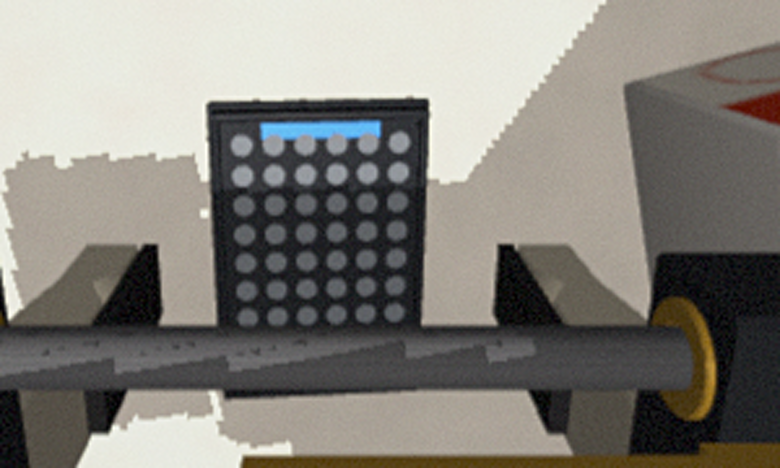

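Run:
```python
from h import *
for z in (.02,.03,.04,.05,.06): print(z,unproj('top0',(70+405/7,135+303/7),z)[:2],unproj('w10',(200+385/2.5,130+60/2.5),z)[:2])
```

```text
0.02 [0.55632127 0.46940944] [0.55763643 0.47910726]
0.03 [0.55456097 0.4665047 ] [0.55550057 0.47495576]
0.04 [0.55280068 0.46359996] [0.5533647  0.47080426]
0.05 [0.55104038 0.46069522] [0.55122883 0.46665275]
0.06 [0.54928009 0.45779048] [0.54909296 0.46250125]
```

```bash
python3 -m handwheel '[[[-0.03,-0.04,-0.2,0],[0,0,-0.1,0],[0,0,0,0]]]'; python3 -c "
from h import *
st()"
```

```text
time_s: 32.05
tcp_pos: [0.579, 0.3721, 0.0074]
eef_rot: [12.4, 85.6, 92.5]
contact_force: [0.3, 0.9, -0.4]
gripper_width: 0.084
t32.0 tcp [0.579  0.3721 0.0074] jaw 80.1 F [ 0.3  0.9 -0.4] w 0.0840 tool x [-0.003  0.077 -0.997] j6 -144
```

```bash
python3 -m handwheel '[[[0,0,-0.07,0],[0,0,0,0]]]'; python3 -c "
from h import *
st()"
```

```text
time_s: 32.25
tcp_pos: [0.5791, 0.372, 0.0043]
eef_rot: [12.4, 85.6, 92.5]
contact_force: [-0.4, -0.0, 1.0]
gripper_width: 0.084
t32.2 tcp [0.5791 0.372  0.0043] jaw 80.1 F [-0.4 -0.   1. ] w 0.0840 tool x [-0.003  0.076 -0.997] j6 -144
```

```bash
python3 -m handwheel '[[[0,0,0,0],[0,0,0,0],[0,0,0,0],[0,0,0,0],[0,0,0,0]]]' 40 25;  python3 -c "
from h import *
st(); snap('wrist','w14')"
```

```text
time_s: 32.75
tcp_pos: [0.5791, 0.3719, 0.0042]
eef_rot: [12.5, 85.6, 92.6]
contact_force: [-0.5, -0.4, -0.8]
gripper_width: 0.0573
t32.8 tcp [0.5791 0.3719 0.0042] jaw 80.1 F [-0.5 -0.4 -0.8] w 0.0573 tool x [-0.003  0.076 -0.997] j6 -144
```

View pics/w14.png

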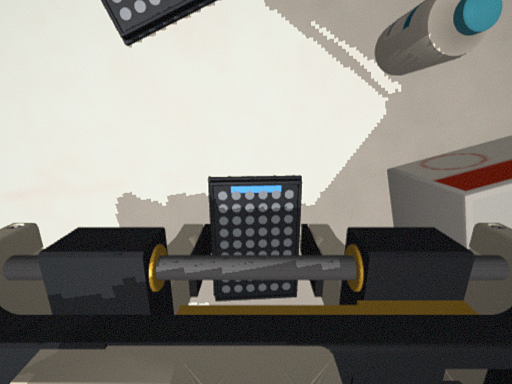

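```bash
python3 -m handwheel '[[[0,0,0.4,0],[0,-0.2,0.6,0.5],[0,-0.4,0.6,1],[-0.05,-0.5,0.6,1],[-0.05,-0.5,0.6,1],[-0.05,-0.5,0.4,1],[-0.05,-0.5,0.1,1],[-0.05,-0.5,0.1,1]]]';python3 -m handwheel '[[[-0.05,-0.5,0,1],[-0.05,-0.5,0,1],[-0.05,-0.5,0,1],[-0.05,-0.5,0,1],[-0.05,-0.5,0,1],[-0.05,-0.5,0,1],[-0.05,-0.5,0,1],[-0.05,-0.5,0,1]]]'; python3 -c "
from h import *
st(inc(.002,.082,.13),7)"
```

```text
time_s: 33.6
tcp_pos: [0.5681, 0.245, 0.1528]
eef_rot: [8.6, 85.9, 122.6]
contact_force: [-0.5, -0.3, -0.8]
gripper_width: 0.0574
time_s: 34.4
tcp_pos: [0.5523, 0.0783, 0.1661]
eef_rot: [-0.8, 86.1, 155.0]
contact_force: [0.1, -0.1, -0.5]
gripper_width: 0.0574
t34.4 tcp [0.5523 0.0783 0.1661] jaw 155.8 F [ 0.1 -0.1 -0.5] w 0.0574 tool x [-0.061  0.029 -0.998] j6 -49
units [-0.579 -3.653 -0.902]
turn 6.236
```

```bash
python3 -m handwheel '[[[-0.07,-0.45,-0.1,0.9],[-0.07,-0.45,-0.1,0.9],[-0.07,-0.45,-0.1,0.9],[-0.07,-0.45,-0.1,0.9],[-0.07,-0.45,-0.1,0.9],[-0.07,-0.45,-0.1,0.9],[-0.05,-0.4,-0.1,0.9],[0,-0.3,0,0]]]'; python3 -c "
from h import *
st(inc(.002,.082,.13),7)"
```

```text
time_s: 35.2
tcp_pos: [0.5331, -0.0646, 0.1482]
eef_rot: [-4.1, 86.7, -175.3]
contact_force: [-0.3, -0.9, -0.3]
gripper_width: 0.0578
t35.2 tcp [ 0.5331 -0.0646  0.1482] jaw 8.8 F [-0.3 -0.9 -0.3] w 0.0578 tool x [-0.058 -0.005 -0.998] j6 -5
units [-0.097 -0.08  -0.456]
turn -0.352
```

```bash
python3 -m handwheel '[[[-0.09,-0.07,-0.4,-0.35],[0,0,-0.5,0],[0,0,-0.5,0],[0,0,-0.5,0],[0,0,-0.3,0],[0,0,0,0]]]'; python3 -c "
from h import *
st(inc(.003,.084,.042),7);print(toinc(readout.get_state()['tcp_pos']));snap('wrist','w15')"
```

```text
time_s: 35.8
tcp_pos: [0.5326, -0.0697, 0.0645]
eef_rot: [-4.3, 87.2, -178.2]
contact_force: [-0.2, -0.6, -0.3]
gripper_width: 0.0574
t35.8 tcp [ 0.5326 -0.0697  0.0645] jaw 6.0 F [-0.2 -0.6 -0.3] w 0.0574 tool x [-0.048 -0.001 -0.999] j6 -7
units [-0.066  0.1   -0.563]
turn 0.193
[0.00514795 0.07972436]
```

View pics/w15.png

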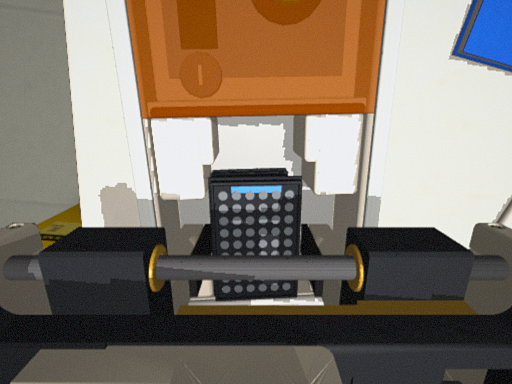

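```bash
python3 -m handwheel '[[[-0.02,0.12,-0.25,0.2],[0,0,-0.2,0],[0,0,0,0]]]'; python3 -c "
from h import *
st(inc(.006,.087,.040),7);print(toinc(readout.get_state()['tcp_pos']))"
```

```text
time_s: 36.15
tcp_pos: [0.5338, -0.0643, 0.0484]
eef_rot: [-4.4, 87.5, -177.3]
contact_force: [-0.6, -0.9, -0.3]
gripper_width: 0.0575
t36.1 tcp [ 0.5338 -0.0643  0.0484] jaw 7.1 F [-0.6 -0.9 -0.3] w 0.0575 tool x [-0.043 -0.002 -0.999] j6 -6
units [-0.03   0.047 -0.211]
turn -0.026
[0.00696913 0.0850031 ]
```

```bash
python3 -m handwheel '[[[0,0,-0.12,0],[0,0,-0.06,0],[0,0,0,0]]]'; python3 -c "
from h import *
st(inc(.006,.087,.040),7);print(toinc(readout.get_state()['tcp_pos']))"
```

```text
time_s: 36.45
tcp_pos: [0.5342, -0.0643, 0.0412]
eef_rot: [-4.1, 87.6, -176.9]
contact_force: [-0.9, -0.5, 0.1]
gripper_width: 0.0576
t36.5 tcp [ 0.5342 -0.0643  0.0412] jaw 7.1 F [-0.9 -0.5  0.1] w 0.0576 tool x [-0.043 -0.002 -0.999] j6 -6
units [-0.04   0.046 -0.03 ]
turn -0.03
[0.00737592 0.08496434]
```

Push +y, then +x.

```bash
python3 -m handwheel '[[[0,0.06,0,0],[0,0.06,0,0]]]'; python3 -c "
from h import *
st();print(toinc(readout.get_state()['tcp_pos']))";  python3 -m handwheel '[[[0,-0.02,-0.03,0],[0.06,0,0,0],[0.03,0,0,0]]]'; python3 -c "
from h import *
st();print(toinc(readout.get_state()['tcp_pos']))"
```

```text
time_s: 36.65
tcp_pos: [0.5342, -0.0638, 0.0419]
eef_rot: [3.6, 87.4, -169.2]
contact_force: [1.4, -19.3, -0.3]
gripper_width: 0.0574
t36.6 tcp [ 0.5342 -0.0638  0.0419] jaw 7.2 F [  1.4 -19.3  -0.3] w 0.0574 tool x [-0.044 -0.008 -0.999] j6 -7
[0.00742777 0.08539702]
time_s: 36.95
tcp_pos: [0.5345, -0.0658, 0.0403]
eef_rot: [3.2, 87.1, -169.7]
contact_force: [-3.4, -0.3, 0.4]
gripper_width: 0.0574
t37.0 tcp [ 0.5345 -0.0658  0.0403] jaw 7.1 F [-3.4 -0.3  0.4] w 0.0574 tool x [-0.05  -0.009 -0.999] j6 -6
[0.00748811 0.08345581]
```

```bash
python3 -m handwheel '[[[0,0.06,0,0],[0,0,-0.04,0]]]'; python3 -c "
from h import *
st();print(toinc(readout.get_state()['tcp_pos']))"
```

```text
time_s: 37.15
tcp_pos: [0.5343, -0.0642, 0.039]
eef_rot: [4.7, 87.0, -168.2]
contact_force: [-2.8, -2.0, 4.1]
gripper_width: 0.0575
t37.1 tcp [ 0.5343 -0.0642  0.039 ] jaw 7.1 F [-2.8 -2.   4.1] w 0.0575 tool x [-0.051 -0.011 -0.999] j6 -7
[0.00748486 0.08504123]
```

```bash
python3 -m handwheel '[[[0,0,0,0],[0,0,0,0],[0,0,0.2,0],[0,0,0.4,0],[0,0,0.7,0],[0,0,0.7,0],[0,0,0.6,0],[0,0,0,0]]]' 66;python3 -c "
from h import *
st()
snap('wrist','w16')
crop('w16',130,80,240,160,3.3,'c16')"
```

```text
time_s: 37.95
tcp_pos: [0.5379, -0.0615, 0.1504]
eef_rot: [3.9, 87.5, -168.8]
contact_force: [0.3, 0.7, 1.2]
gripper_width: 0.066
t38.0 tcp [ 0.5379 -0.0615  0.1504] jaw 7.2 F [0.3 0.7 1.2] w 0.0660 tool x [-0.044 -0.009 -0.999] j6 -7
```

View pics/c16.png

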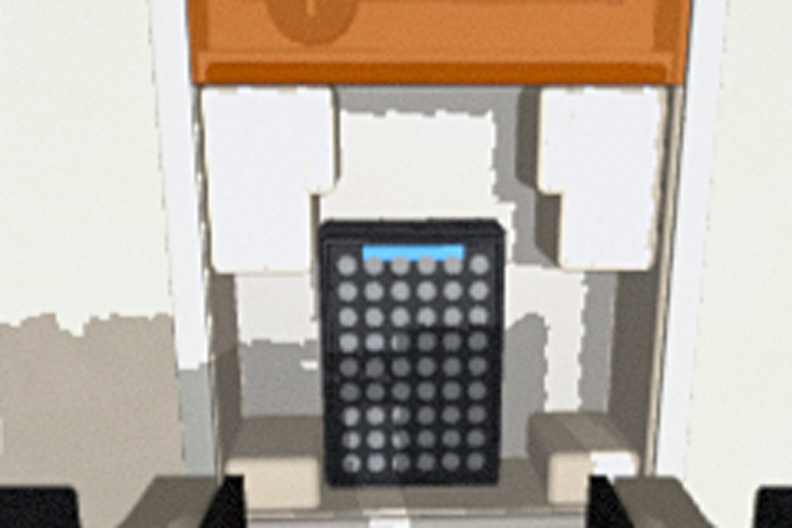

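```bash
python3 -m handwheel '[[[0,0.4,0,-1],[-0.15,0.6,0,-1],[-0.2,0.6,0,-1],[-0.2,0.6,0.05,-1],[-0.2,0.6,0.05,-1],[-0.2,0.6,0.05,-1],[-0.2,0.6,0.05,-1],[-0.2,0.6,0.05,-1]]]' 84;python3 -m handwheel '[[[-0.2,0.6,0.05,-1],[-0.2,0.6,0.05,-1],[-0.2,0.6,0.05,-1],[-0.2,0.6,0.05,-1],[-0.2,0.6,0.05,-1],[-0.2,0.6,0.05,-1],[-0.2,0.6,0.05,-1],[-0.2,0.6,0.05,-1]]]' ;python3 -c "
from h import *
st([.41,.336,.13],104.6)"
```

```text
time_s: 38.8
tcp_pos: [0.4794, 0.1277, 0.1559]
eef_rot: [4.4, 87.2, 149.8]
contact_force: [-0.4, -0.7, 0.3]
gripper_width: 0.0841
time_s: 39.6
tcp_pos: [0.4092, 0.3277, 0.1688]
eef_rot: [9.1, 87.0, 112.8]
contact_force: [2.2, 0.9, -0.2]
gripper_width: 0.0842
t39.6 tcp [0.4092 0.3277 0.1688] jaw 103.7 F [ 2.2  0.9 -0.2] w 0.0842 tool x [-0.02   0.048 -0.999] j6 -133
units [ 0.019  0.208 -0.97 ]
turn 0.185
```

```bash
python3 -m handwheel '[[[0,0.1,-0.3,0.1],[0,0.1,-0.3,0],[0,0,0,0],[0,0,0,0]]]' ;python3 -c "
from h import *
st([.41,.336,.13],104.6);snap('wrist','w17');crop('w17',130,80,300,220,2.6,'c17')"
```

```text
time_s: 40.0
tcp_pos: [0.4076, 0.3373, 0.1415]
eef_rot: [11.7, 87.1, 116.1]
contact_force: [0.2, 0.0, 0.6]
gripper_width: 0.0838
t40.0 tcp [0.4076 0.3373 0.1415] jaw 104.4 F [0.2 0.  0.6] w 0.0838 tool x [-0.022  0.046 -0.999] j6 -133
units [ 0.061 -0.032 -0.287]
turn 0.046
```

View pics/c17.png

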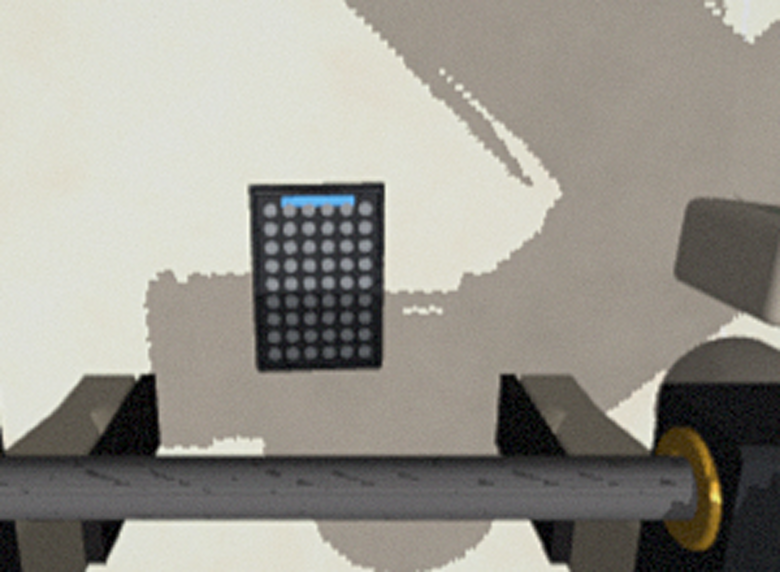

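Run:
```python
from h import *
c,a=plate('w17',[(130+x/2.6,80+y/2.6) for x,y in [(249,186),(384,183),(381,367),(258,371)]])
st([*c[:2],.03],a-90)
```

```text
plate [0.4079 0.3405] yaw -164.9 L 0.0821 W 0.0555
t40.0 tcp [0.4075 0.3371 0.1414] jaw 104.3 F [-0.  -0.2 -0.3] w 0.0839 tool x [-0.023  0.046 -0.999] j6 -133
units [ 0.01   0.086 -2.786]
turn 0.144
```

```bash
python3 -m handwheel '[[[0.02,0.1,-0.4,0.15],[0,0.03,-0.5,0],[0,0.03,-0.5,0],[0,0.03,-0.5,0],[0,0,-0.5,0],[0,0,-0.3,0],[0,0,0,0]]]' ;python3 -c "
from h import *
st([.4085,.3395,.005],105)"
```

```text
time_s: 40.75
tcp_pos: [0.412, 0.3422, 0.033]
eef_rot: [6.1, 86.9, 111.1]
contact_force: [-0.4, 0.4, 0.5]
gripper_width: 0.0842
t40.8 tcp [0.412  0.3422 0.033 ] jaw 105.0 F [-0.4  0.4  0.5] w 0.0842 tool x [-0.019  0.05  -0.999] j6 -131
units [-0.087 -0.067 -0.7  ]
turn 0.01
```

```bash
python3 -m handwheel '[[[-0.08,-0.07,-0.3,0],[0,0,-0.25,0],[0,0,-0.1,0],[0,0,0,0]]]' ;python3 -c "
from h import *
st([.4085,.3395,.005],105);snap('wrist','w18')"
```

```text
time_s: 41.15
tcp_pos: [0.4108, 0.3404, 0.0088]
eef_rot: [2.5, 86.8, 107.5]
contact_force: [-0.3, -0.0, 0.6]
gripper_width: 0.0841
t41.1 tcp [0.4108 0.3404 0.0088] jaw 105.0 F [-0.3 -0.   0.6] w 0.0841 tool x [-0.017  0.053 -0.998] j6 -131
units [-0.057 -0.022 -0.095]
turn 0.007
```

View pics/w18.png

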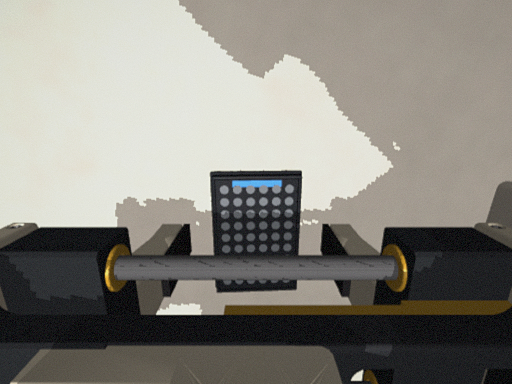

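Centred. Lower to ≈4.5 mm and grip.

```bash
python3 -m handwheel '[[[-0.04,0,-0.1,0],[0,0,0,0]]]'; python3 -c "
from h import *
st()"; python3 -m handwheel '[[[0,0,0,0],[0,0,0,0],[0,0,0,0],[0,0,0,0],[0,0,0,0]]]' 40 25 ;python3 -c "
from h import *
st()"
```

```text
time_s: 41.4
tcp_pos: [0.4097, 0.3413, 0.0058]
eef_rot: [0.7, 86.7, 105.7]
contact_force: [-0.2, -0.3, 0.2]
gripper_width: 0.0837
t41.4 tcp [0.4097 0.3413 0.0058] jaw 105.0 F [-0.2 -0.3  0.2] w 0.0837 tool x [-0.015  0.055 -0.998] j6 -131
time_s: 41.9
tcp_pos: [0.4099, 0.3419, 0.0066]
eef_rot: [-0.3, 86.7, 104.7]
contact_force: [0.5, 0.3, -0.3]
gripper_width: 0.0566
t41.9 tcp [0.4099 0.3419 0.0066] jaw 105.0 F [ 0.5  0.3 -0.3] w 0.0566 tool x [-0.015  0.056 -0.998] j6 -131
```

```bash
python3 -m handwheel '[[[0,0,0,0],[0,0,0,0],[0,-0.02,-0.08,0],[0,0,0,0]]]' 72; python3 -c "
from h import *
st()"; python3 -m handwheel '[[[0,0,0,0],[0,0,0,0],[0,0,0,0],[0,0,0,0]]]' 40 25 ;python3 -c "
from h import *
st()"
```

```text
time_s: 42.3
tcp_pos: [0.41, 0.3411, 0.0032]
eef_rot: [-0.4, 86.7, 104.6]
contact_force: [-0.1, -0.3, -0.4]
gripper_width: 0.0718
t42.3 tcp [0.41   0.3411 0.0032] jaw 105.0 F [-0.1 -0.3 -0.4] w 0.0718 tool x [-0.014  0.056 -0.998] j6 -131
time_s: 42.7
tcp_pos: [0.4099, 0.341, 0.003]
eef_rot: [-0.2, 86.7, 104.8]
contact_force: [-0.2, -0.0, -0.2]
gripper_width: 0.0575
t42.7 tcp [0.4099 0.341  0.003 ] jaw 105.0 F [-0.2 -0.  -0.2] w 0.0575 tool x [-0.015  0.055 -0.998] j6 -131
```

```bash
python3 -m handwheel '[[[0,0,0.4,0],[0,-0.2,0.6,0.5],[0.1,-0.4,0.6,1],[0.15,-0.5,0.6,1],[0.15,-0.5,0.6,1],[0.15,-0.5,0.4,1],[0.15,-0.5,0.1,1],[0.15,-0.5,0,1]]]';python3 -m handwheel '[[[0.15,-0.5,0,1],[0.15,-0.5,0,1],[0.15,-0.5,0,1],[0.15,-0.5,0,1],[0.15,-0.5,0,1],[0.15,-0.5,0,1],[0.15,-0.5,0,1],[0.15,-0.5,0,1]]]'; python3 -c "
from h import *
st(inc(.002,.082,.13),7)"
```

```text
time_s: 43.5
tcp_pos: [0.4434, 0.2132, 0.1398]
eef_rot: [-0.7, 87.0, 138.2]
contact_force: [0.2, -0.4, -1.0]
gripper_width: 0.0572
time_s: 44.3
tcp_pos: [0.4921, 0.0462, 0.1409]
eef_rot: [-3.6, 87.0, 177.0]
contact_force: [1.1, 0.7, 0.1]
gripper_width: 0.0577
t44.3 tcp [0.4921 0.0462 0.1409] jaw 0.6 F [1.1 0.7 0.1] w 0.0577 tool x [-0.053  0.003 -0.999] j6 -25
units [ 0.927 -2.851 -0.272]
turn 1.272
```

```bash
python3 -m handwheel '[[[0.17,-0.5,0,0.4],[0.17,-0.5,0,0.4],[0.17,-0.5,0,0.3],[0.15,-0.5,0,0.2],[0.12,-0.4,0,0],[0,-0.2,0,0],[0,0,0,0]]]'; python3 -c "
from h import *
st(inc(.002,.082,.13),7)"
```

```text
time_s: 45.0
tcp_pos: [0.5232, -0.0643, 0.1401]
eef_rot: [-3.8, 86.9, -176.4]
contact_force: [0.4, -0.3, -0.5]
gripper_width: 0.0574
t45.0 tcp [ 0.5232 -0.0643  0.1401] jaw 7.5 F [ 0.4 -0.3 -0.5] w 0.0574 tool x [-0.055 -0.003 -0.999] j6 -6
units [ 0.149 -0.09  -0.253]
turn -0.091
```

```bash
python3 -m handwheel '[[[0.12,-0.09,-0.4,-0.1],[0,0,-0.5,0],[0,0,-0.5,0],[0,0,-0.3,0],[0,0,0,0]]]'; python3 -c "
from h import *
st(inc(.005,.083,.052),7);print(toinc(readout.get_state()['tcp_pos']));snap('wrist','w19')"
```

```text
time_s: 45.5
tcp_pos: [0.5279, -0.0654, 0.0712]
eef_rot: [-4.8, 87.0, -177.8]
contact_force: [-0.3, 0.3, -0.7]
gripper_width: 0.0575
t45.5 tcp [ 0.5279 -0.0654  0.0712] jaw 7.0 F [-0.3  0.3 -0.7] w 0.0575 tool x [-0.052 -0.002 -0.999] j6 -6
units [ 0.105 -0.028 -0.48 ]
turn 0.008
[0.000988   0.08462734]
```

View pics/w19.png

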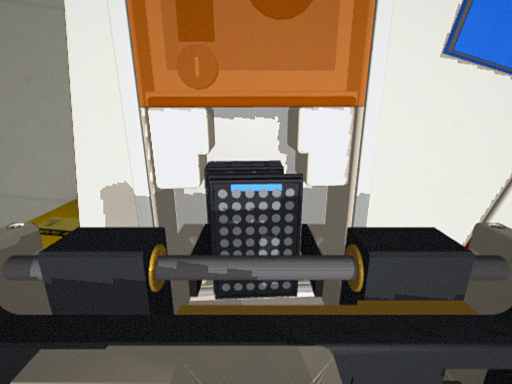

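```bash
python3 -m handwheel '[[[0.1,-0.03,-0.2,0],[0.03,0,-0.15,0],[0,0,-0.1,0],[0,0,0,0]]]'; python3 -c "
from h import *
st(inc(.0065,.084,.048),7);print(toinc(readout.get_state()['tcp_pos']))"
```

```text
time_s: 45.95
tcp_pos: [0.5352, -0.0662, 0.057]
eef_rot: [-4.3, 87.3, -177.2]
contact_force: [0.5, 0.1, -0.2]
gripper_width: 0.0578
t46.0 tcp [ 0.5352 -0.0662  0.057 ] jaw 7.1 F [ 0.5  0.1 -0.2] w 0.0578 tool x [-0.048 -0.002 -0.999] j6 -6
units [-0.045  0.022 -0.225]
turn -0.015
[0.00817255 0.08290303]
```

```bash
python3 -m handwheel '[[[-0.06,0,-0.1,0],[0,0,-0.08,0],[0,0,0,0]]]'; python3 -c "
from h import *
st(inc(.0065,.084,.048),7);print(toinc(readout.get_state()['tcp_pos']))"
```

```text
time_s: 46.25
tcp_pos: [0.5357, -0.0663, 0.0536]
eef_rot: [-3.5, 87.6, -176.3]
contact_force: [-0.0, 0.0, -1.4]
gripper_width: 0.0576
t46.2 tcp [ 0.5357 -0.0663  0.0536] jaw 7.2 F [-0.   0.  -1.4] w 0.0576 tool x [-0.041 -0.003 -0.999] j6 -6
units [-0.057  0.025 -0.14 ]
turn -0.033
[0.00865494 0.08274057]
```

```bash
python3 -m handwheel '[[[0,0,0.1,0],[-0.1,0,0,0],[-0.06,0,0,0],[0,0,0,0]]]'; python3 -c "
from h import *
st(inc(.005,.083,.048),7);print(toinc(readout.get_state()['tcp_pos']));snap('wrist','w20');crop('w20',130,80,240,230,2.6,'c20')"
```

```text
time_s: 46.65
tcp_pos: [0.5296, -0.0662, 0.0581]
eef_rot: [-4.0, 87.7, -176.8]
contact_force: [0.1, 1.1, -0.2]
gripper_width: 0.0574
t46.6 tcp [ 0.5296 -0.0662  0.0581] jaw 7.1 F [ 0.1  1.1 -0.2] w 0.0574 tool x [-0.039 -0.002 -0.999] j6 -6
units [ 0.061 -0.008 -0.252]
turn -0.03
[0.00261544 0.08360003]
```

View pics/c20.png

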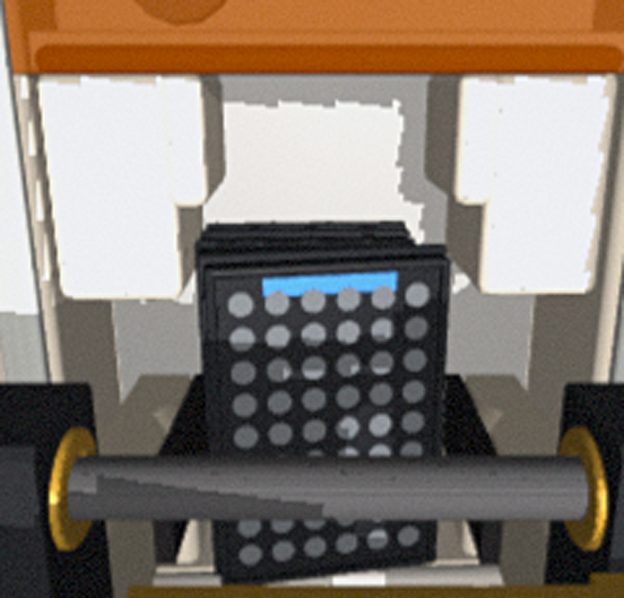

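```bash
python3 -m handwheel '[[[0.0,0,-0.12,0],[0,0,-0.1,0],[0,0,0,0]]]'; python3 -c "
from h import *
st(inc(.005,.083,.048),7);print(toinc(readout.get_state()['tcp_pos']))"
```

```text
time_s: 47.0
tcp_pos: [0.5297, -0.0662, 0.0482]
eef_rot: [-4.0, 87.7, -176.8]
contact_force: [0.2, 0.5, -0.2]
gripper_width: 0.0577
t47.0 tcp [ 0.5297 -0.0662  0.0482] jaw 7.1 F [ 0.2  0.5 -0.2] w 0.0577 tool x [-0.039 -0.002 -0.999] j6 -6
units [ 0.059 -0.009 -0.005]
turn -0.03
[0.00270516 0.08363047]
```

```bash
python3 -m handwheel '[[[0.0,0,-0.05,0],[0.05,0,0,0],[0,0,0,0]]]'; python3 -c "
from h import *
st(inc(.005,.083,.048),7);print(toinc(readout.get_state()['tcp_pos']));snap('wrist','w21');crop('w21',130,80,240,230,2.6,'c21')"
```

```text
time_s: 47.3
tcp_pos: [0.5305, -0.0664, 0.0466]
eef_rot: [-2.8, 87.5, -175.7]
contact_force: [0.2, -0.2, 1.6]
gripper_width: 0.0578
t47.3 tcp [ 0.5305 -0.0664  0.0466] jaw 7.2 F [ 0.2 -0.2  1.6] w 0.0578 tool x [-0.043 -0.003 -0.999] j6 -6
units [ 0.038 -0.001  0.035]
turn -0.036
[0.0034872 0.0832456]
```

View pics/c21.png

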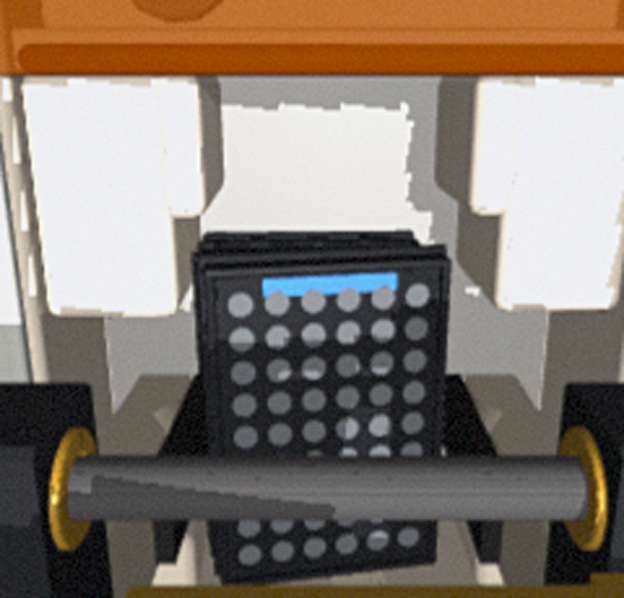

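```bash
python3 -m handwheel '[[[0,0,0,0],[0,0,0,0],[0,0,0,0]]]' 62; python3 -c "
from h import *
st();snap('wrist','w22');crop('w22',130,80,240,230,2.6,'c22')"
```

```text
time_s: 47.65
tcp_pos: [0.5308, -0.0664, 0.0463]
eef_rot: [-3.0, 87.6, -175.9]
contact_force: [0.2, -0.4, -0.1]
gripper_width: 0.0621
t47.6 tcp [ 0.5308 -0.0664  0.0463] jaw 7.2 F [ 0.2 -0.4 -0.1] w 0.0621 tool x [-0.042 -0.003 -0.999] j6 -6
```

View pics/c22.png

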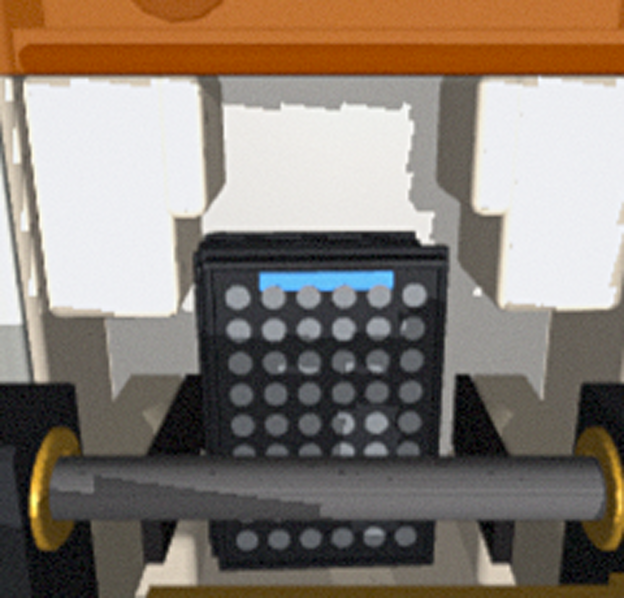

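```bash
python3 -m handwheel '[[[0.03,0,0.02,0],[0.02,0,0,0],[0,0,-0.2,0],[0,0,-0.2,0],[0,0,0,0]]]' 68; python3 -c "
from h import *
st(inc(.007,.086,.03),7);print(toinc(readout.get_state()['tcp_pos']))"
```

```text
time_s: 48.2
tcp_pos: [0.533, -0.0664, 0.0296]
eef_rot: [-3.2, 87.6, -176.0]
contact_force: [-0.2, 0.2, 0.0]
gripper_width: 0.068
t48.2 tcp [ 0.533  -0.0664  0.0296] jaw 7.2 F [-0.2  0.2  0. ] w 0.0680 tool x [-0.042 -0.003 -0.999] j6 -6
units [0.017 0.078 0.011]
turn -0.033
[0.00594816 0.08299578]
```

```bash
python3 -m handwheel '[[[0,0,0,0],[0,0,0,0],[0,0,0,0],[0,0,0,0]]]' 50 12; python3 -c "
from h import *
st();print(toinc(readout.get_state()['tcp_pos']))"; python3 -m handwheel '[[[0.04,0,0,0],[0.04,0.0,0,0]]]'; python3 -c "
from h import *
st();print(toinc(readout.get_state()['tcp_pos']))"
```

```text
time_s: 48.6
tcp_pos: [0.5327, -0.0665, 0.0289]
eef_rot: [-2.8, 87.5, -175.6]
contact_force: [0.8, -0.8, -1.5]
gripper_width: 0.0583
t48.6 tcp [ 0.5327 -0.0665  0.0289] jaw 7.2 F [ 0.8 -0.8 -1.5] w 0.0583 tool x [-0.043 -0.003 -0.999] j6 -6
[0.00562579 0.08292008]
time_s: 48.8
tcp_pos: [0.5339, -0.0665, 0.0289]
eef_rot: [-3.2, 87.3, -176.1]
contact_force: [-8.4, 4.2, 6.2]
gripper_width: 0.0579
t48.8 tcp [ 0.5339 -0.0665  0.0289] jaw 7.1 F [-8.4  4.2  6.2] w 0.0579 tool x [-0.047 -0.003 -0.999] j6 -6
[0.0068031  0.08275299]
```

Stack seated in +x (8 N reaction). While still gripped, push +y.

```bash
python3 -m handwheel '[[[0,0.06,0,0],[0,0.06,0,0],[0,0.04,0,0]]]'; python3 -c "
from h import *
st();print(toinc(readout.get_state()['tcp_pos']))"; python3 -m handwheel '[[[0.03,0.0,0,0]]]'; python3 -c "
from h import *
st();print(toinc(readout.get_state()['tcp_pos']))"
```

```text
time_s: 49.1
tcp_pos: [0.5335, -0.0646, 0.0293]
eef_rot: [3.1, 87.2, -169.7]
contact_force: [2.7, -10.1, -3.5]
gripper_width: 0.0582
t49.1 tcp [ 0.5335 -0.0646  0.0293] jaw 7.1 F [  2.7 -10.1  -3.5] w 0.0582 tool x [-0.049 -0.009 -0.999] j6 -7
[0.00666575 0.08471388]
time_s: 49.2
tcp_pos: [0.5335, -0.0651, 0.0291]
eef_rot: [3.1, 87.0, -169.8]
contact_force: [-6.5, 4.5, 2.3]
gripper_width: 0.058
t49.2 tcp [ 0.5335 -0.0651  0.0291] jaw 7.1 F [-6.5  4.5  2.3] w 0.0580 tool x [-0.051 -0.009 -0.999] j6 -7
[0.00665193 0.08422858]
```

```bash
python3 -m handwheel '[[[0,0,0,0],[0,0,0,0],[0,0,0.3,0],[0,0,0.6,0],[0,0,0.7,0],[0,0,0.6,0],[0,0,0.4,0],[0,0,0,0]]]' 66;python3 -c "
from h import *
st(inc(.003,.02,.1),7)
snap('wrist','w23')
crop('w23',130,80,240,180,3.3,'c23')"
```

```text
time_s: 50.0
tcp_pos: [0.5365, -0.0642, 0.1424]
eef_rot: [4.1, 87.4, -168.6]
contact_force: [-0.2, 0.1, 0.3]
gripper_width: 0.066
t50.0 tcp [ 0.5365 -0.0642  0.1424] jaw 7.2 F [-0.2  0.1  0.3] w 0.0660 tool x [-0.044 -0.009 -0.999] j6 -7
units [ 0.032 -1.627 -1.06 ]
turn -0.046
```

View pics/c23.png

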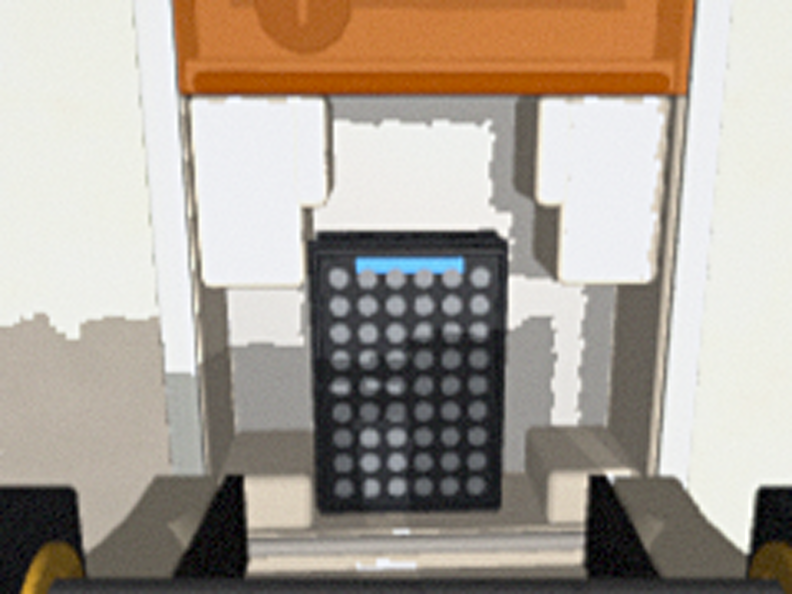

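Run:
```python
from h import *
f=lambda p:np.round((proj('w23',inc(p[0]/1e3,p[1]/1e3,p[2]/1e3))-[130,80])*3.3)
for n,p in dict(wallL=(35,129,58),wallR=(-35,129,58),pfar_x=(35,129,54),p2=(-23,129,54),p3=(35,45,54),p4=(-23,45,54),blk=(28,33,58),blk2=(-28,33,58),b3=(-35,111,58),b4=(35,111,58),b5=(35,55,58),wallouter=(0,137,58)).items(): print(n,p,f(p))
```

```text
wallL (35, 129, 58) [312. 531.]
wallR (-35, 129, 58) [544. 527.]
pfar_x (35, 129, 54) [313. 525.]
p2 (-23, 129, 54) [503. 522.]
p3 (35, 45, 54) [304. 248.]
p4 (-23, 45, 54) [513. 248.]
blk (28, 33, 58) [328. 206.]
blk2 (-28, 33, 58) [535. 206.]
b3 (-35, 111, 58) [547. 472.]
b4 (35, 111, 58) [310. 475.]
b5 (35, 55, 58) [304. 287.]
wallouter (0, 137, 58) [429. 553.]
```

```bash
python3 -m handwheel '[[[0,-0.4,0,0],[0,-0.4,0,0],[0.02,-0.4,0,0],[0.02,-0.4,0,0],[0,-0.1,0,0],[0,0,0,0],[0,0,0,0],[0,0,0,0]]]' 0 15;python3 -c "
from h import *
st(inc(.003,.018,.1),7);print(toinc(readout.get_state()['tcp_pos']))
snap('wrist','w24')"
```

```text
time_s: 50.85
tcp_pos: [0.5344, -0.1388, 0.1372]
eef_rot: [2.2, 87.0, -170.7]
contact_force: [0.6, 0.5, 0.5]
gripper_width: 0.0075
t50.9 tcp [ 0.5344 -0.1388  0.1372] jaw 7.1 F [0.6 0.5 0.5] w 0.0075 tool x [-0.052 -0.009 -0.999] j6 1
units [ 0.09   0.188 -0.931]
turn -0.023
[-0.00147624  0.01096999]
```

View pics/w24.png

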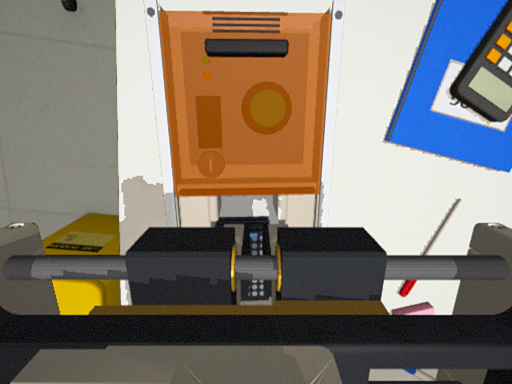

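```bash
python3 -m handwheel '[[[0.08,0.2,-0.2,0],[0,0,-0.5,0],[0,0,-0.5,0],[0,0,-0.4,0],[0,0,0,0]]]';python3 -c "
from h import *
st(inc(.003,.019,.02),7);print(toinc(readout.get_state()['tcp_pos']))"
```

```text
time_s: 51.4
tcp_pos: [0.5391, -0.1263, 0.0704]
eef_rot: [2.0, 87.1, -170.7]
contact_force: [0.1, -1.3, 0.5]
gripper_width: 0.0004
t51.4 tcp [ 0.5391 -0.1263  0.0704] jaw 7.3 F [ 0.1 -1.3  0.5] w 0.0004 tool x [-0.049 -0.008 -0.999] j6 0
units [-0.031 -0.1   -1.26 ]
turn -0.06
[0.00469753 0.02280173]
```

```bash
python3 -m handwheel '[[[-0.03,-0.1,-0.2,0],[0,0,-0.3,0],[0,0,-0.3,0],[0,0,-0.3,0],[0,0,-0.1,0],[0,0,0,0]]]';python3 -c "
from h import *
st(inc(.003,.035,.02),7);print(toinc(readout.get_state()['tcp_pos']))"
```

```text
time_s: 52.0
tcp_pos: [0.5389, -0.1295, 0.0193]
eef_rot: [2.4, 87.2, -170.2]
contact_force: [0.5, -0.9, -0.3]
gripper_width: 0.0004
t52.0 tcp [ 0.5389 -0.1295  0.0193] jaw 7.4 F [ 0.5 -0.9 -0.3] w 0.0004 tool x [-0.048 -0.008 -0.999] j6 0
units [-0.075  0.376  0.017]
turn -0.078
[0.00415843 0.01968951]
```

```bash
python3 -m handwheel '[[[-0.02,0.2,0,0],[-0.01,0.1,0,0],[0,0.03,0,0]]]';python3 -c "
from h import *
st(inc(.003,.0355,.02),7);print(toinc(readout.get_state()['tcp_pos']))"
```

```text
time_s: 52.3
tcp_pos: [0.5381, -0.1154, 0.0198]
eef_rot: [2.7, 87.3, -169.9]
contact_force: [0.1, -0.0, -0.4]
gripper_width: 0.0005
t52.3 tcp [ 0.5381 -0.1154  0.0198] jaw 7.4 F [ 0.1 -0.  -0.4] w 0.0005 tool x [-0.047 -0.008 -0.999] j6 -1
units [-0.055  0.037  0.004]
turn -0.073
[0.00501525 0.03374758]
```

```bash
for i in 1 2; do python3 -m handwheel '[[[0,0.05,0,0],[0,0.03,0,0]]]' >/dev/null;python3 -c "
from h import *
st();print(toinc(readout.get_state()['tcp_pos']))"; done
```

```text
t52.5 tcp [ 0.538  -0.1151  0.021 ] jaw 7.5 F [  1.2 -11.8  -2.1] w 0.0003 tool x [-0.048 -0.013 -0.999] j6 -1
[0.00494599 0.03409817]
t52.7 tcp [ 0.538  -0.1153  0.0222] jaw 7.5 F [ 0.2 -7.4 -0.8] w 0.0002 tool x [-0.047 -0.017 -0.999] j6 -2
[0.00499433 0.03388321]
```

```bash
python3 -m handwheel '[[[0,-0.1,0,0],[0,-0.2,0,0],[0,0,0.4,0],[0,0,0.6,0],[0,0,0.7,0],[0,0,0.7,0],[0,0,0.5,0],[0,0,0,0]]]';python3 -c "
from h import *
st(inc(.003,.08,.15),7)"
```

```text
time_s: 53.5
tcp_pos: [0.5375, -0.1292, 0.1433]
eef_rot: [10.6, 87.2, -161.9]
contact_force: [0.3, -0.4, -1.3]
gripper_width: 0.0006
t53.5 tcp [ 0.5375 -0.1292  0.1433] jaw 7.5 F [ 0.3 -0.4 -1.3] w 0.0006 tool x [-0.047 -0.015 -0.999] j6 -0
units [-0.178  1.486  0.166]
turn -0.1
```

```bash
python3 -m handwheel '[[[-0.03,0.5,0,0],[-0.03,0.5,0.1,0],[-0.03,0.5,0.1,0],[-0.03,0.5,0.1,0],[-0.03,0.5,0.1,0],[0,0.5,0,0],[0,0.3,0,0],[0,0,0,0]]]' 84;python3 -c "
from h import *
st()
snap('wrist','w25')
crop('w25',130,20,240,180,3.3,'c25')
f=lambda p:np.round((proj('w25',inc(p[0]/1e3,p[1]/1e3,p[2]/1e3))-[130,20])*3.3)
for n,p in dict(wallL=(35,129,58),wallR=(-35,129,58),pfar_x=(35,129,54),p2=(-23,129,54),p3=(35,45,54),p4=(-23,45,54),p5=(-23,129,14),p6=(-23,45,14),p7=(35,45,14),blk=(28,33,58),blk2=(-28,33,58),b3=(-35,111,58),b4=(35,111,58),b5=(35,55,58),wallouter=(0,137,58)).items(): print(n,p,f(p))
"
```

```text
time_s: 54.3
tcp_pos: [0.5296, 0.0064, 0.1572]
eef_rot: [7.0, 87.2, -165.6]
contact_force: [0.1, -0.6, 0.7]
gripper_width: 0.0589
t54.3 tcp [0.5296 0.0064 0.1572] jaw 7.4 F [ 0.1 -0.6  0.7] w 0.0589 tool x [-0.048 -0.012 -0.999] j6 -14
wallL (35, 129, 58) [313. 486.]
wallR (-35, 129, 58) [550. 485.]
pfar_x (35, 129, 54) [314. 483.]
p2 (-23, 129, 54) [508. 483.]
p3 (35, 45, 54) [306. 176.]
p4 (-23, 45, 54) [519. 179.]
p5 (-23, 129, 14) [491. 461.]
p6 (-23, 45, 14) [499. 197.]
p7 (35, 45, 14) [315. 195.]
blk (28, 33, 58) [330. 125.]
blk2 (-28, 33, 58) [542. 129.]
b3 (-35, 111, 58) [553. 424.]
b4 (35, 111, 58) [311. 424.]
b5 (35, 55, 58) [306. 215.]
wallouter (0, 137, 58) [432. 512.]
```

View pics/c25.png

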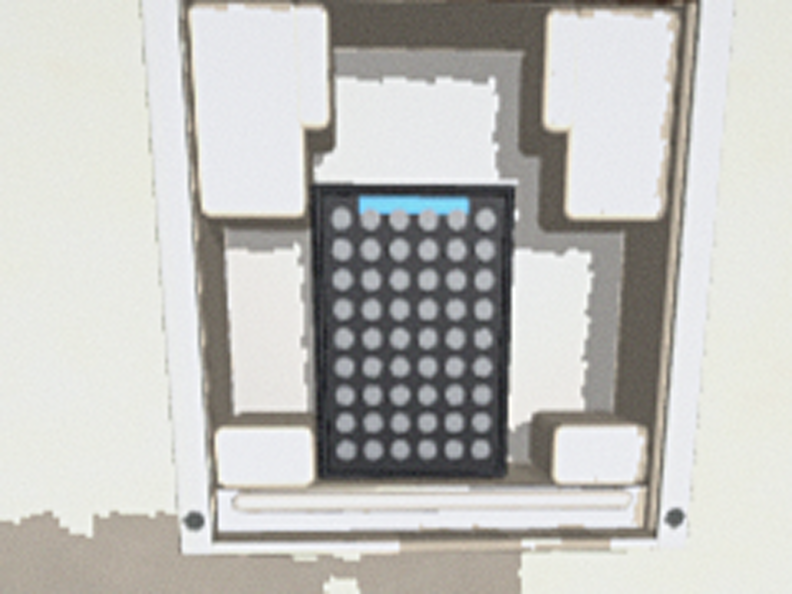

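```bash
python3 -c "
from h import *
st(inc(-.047,.083,.12),97)"; python3 -m handwheel '[[[-0.06,-0.1,0,-1],[-0.06,-0.1,0,-1],[-0.06,-0.1,0,-1],[-0.06,-0.1,0,-1],[-0.06,-0.1,0,-1],[-0.06,-0.1,0,-1],[-0.06,-0.1,0,-1],[-0.06,-0.1,0,-1]]]' 0; python3 -m handwheel '[[[-0.06,-0.1,0,-1],[-0.06,-0.1,0,-1],[-0.06,-0.1,0,-1],[-0.06,-0.1,0,-1],[-0.06,-0.1,0,-1],[-0.06,-0.1,0,-1],[-0.06,-0.1,0,-1],[-0.06,-0.1,0,-1]]]';python3 -c "
from h import *
st(inc(-.047,.083,.12),97)"
```

```text
t54.4 tcp [0.5294 0.0058 0.1571] jaw 7.4 F [-0.3 -0.2 -0.1] w 0.0627 tool x [-0.048 -0.012 -0.999] j6 -14
units [-1.225 -1.967 -0.927]
turn 17.93
time_s: 55.15
tcp_pos: [0.508, -0.0329, 0.1541]
eef_rot: [9.1, 86.9, 154.7]
contact_force: [-1.5, 0.5, 0.1]
gripper_width: 0.0101
time_s: 55.95
tcp_pos: [0.4857, -0.0733, 0.1515]
eef_rot: [12.7, 86.7, 116.3]
contact_force: [-0.1, -0.6, 0.3]
gripper_width: 0.0004
t56.0 tcp [ 0.4857 -0.0733  0.1515] jaw 103.5 F [-0.1 -0.6  0.3] w 0.0004 tool x [-0.025  0.051 -0.998] j6 -86
units [-0.132  0.013 -0.788]
turn -1.308
```

```bash
python3 -m handwheel '[[[-0.13,0,-0.2,-0.7],[0,0,-0.3,-0.6],[0,0,-0.4,0],[0,0,-0.4,0],[0,0,-0.4,0],[0,0,0,0]]]';python3 -c "
from h import *
st(inc(-.047,.083,.02),97);print(toinc(readout.get_state()['tcp_pos']))
snap('wrist','w26')"
```

```text
time_s: 56.55
tcp_pos: [0.4784, -0.079, 0.0808]
eef_rot: [12.8, 86.7, 109.1]
contact_force: [0.0, -0.5, 0.3]
gripper_width: 0.0003
t56.5 tcp [ 0.4784 -0.079   0.0808] jaw 96.2 F [ 0.  -0.5  0.3] w 0.0003 tool x [-0.019  0.054 -0.998] j6 -92
units [ 0.051  0.155 -1.52 ]
turn 0.156
[-0.04979552  0.07710163]
```

View pics/w26.png

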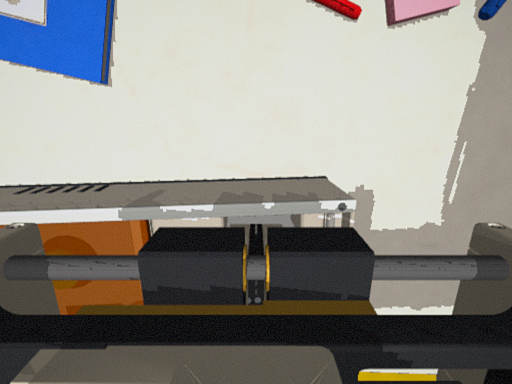

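```bash
python3 -m handwheel '[[[0.07,0.15,-0.1,0.15],[0,0,-0.3,0],[0,0,-0.4,0],[0,0,0,0]]]';python3 -c "
from h import *
st(inc(-.046,.083,.024),97);print(toinc(readout.get_state()['tcp_pos']))"
```

```text
time_s: 57.0
tcp_pos: [0.484, -0.0729, 0.0502]
eef_rot: [7.0, 86.8, 104.0]
contact_force: [-0.5, -1.0, 0.3]
gripper_width: 0.0004
t57.0 tcp [ 0.484  -0.0729  0.0502] jaw 97.1 F [-0.5 -1.   0.3] w 0.0004 tool x [-0.014  0.054 -0.998] j6 -91
units [-0.065  0.004 -0.655]
turn -0.015
[-0.0434401   0.08253325]
```

```bash
python3 -m handwheel '[[[-0.06,0,-0.2,0],[0,0,-0.25,0],[0,0,-0.15,0],[0,0,0,0]]]';python3 -c "
from h import *
st(inc(-.034,.083,.024),97);print(toinc(readout.get_state()['tcp_pos']))"; python3 -m handwheel '[[[0.1,0,0,0],[0.1,0,0,0]]]';python3 -c "
from h import *
st();print(toinc(readout.get_state()['tcp_pos']))"
```

```text
time_s: 57.4
tcp_pos: [0.4821, -0.0726, 0.0251]
eef_rot: [5.6, 86.8, 102.7]
contact_force: [0.2, -0.4, -0.0]
gripper_width: 0.0006
t57.4 tcp [ 0.4821 -0.0726  0.0251] jaw 97.1 F [ 0.2 -0.4 -0. ] w 0.0006 tool x [-0.012  0.054 -0.998] j6 -91
units [ 0.281  0.034 -0.027]
turn -0.025
[-0.04534187  0.08300747]
time_s: 57.6
tcp_pos: [0.4904, -0.0727, 0.0252]
eef_rot: [5.7, 86.8, 102.8]
contact_force: [-0.4, -0.1, 0.6]
gripper_width: 0.0006
t57.6 tcp [ 0.4904 -0.0727  0.0252] jaw 97.1 F [-0.4 -0.1  0.6] w 0.0006 tool x [-0.012  0.054 -0.998] j6 -91
[-0.03710393  0.08197816]
```

```bash
python3 -m handwheel '[[[0,0,-0.15,0],[0.04,0,0,0],[0.04,0,0,0]]]';python3 -c "
from h import *
st();print(toinc(readout.get_state()['tcp_pos']))"; python3 -m handwheel '[[[0.04,0,0,0],[0.04,0,0,0]]]';python3 -c "
from h import *
st();print(toinc(readout.get_state()['tcp_pos']))"
```

```text
time_s: 57.9
tcp_pos: [0.4946, -0.0726, 0.0192]
eef_rot: [4.9, 86.8, 102.1]
contact_force: [-2.4, -0.4, 2.0]
gripper_width: 0.0006
t57.9 tcp [ 0.4946 -0.0726  0.0192] jaw 97.1 F [-2.4 -0.4  2. ] w 0.0006 tool x [-0.012  0.054 -0.998] j6 -90
[-0.03287753  0.08147193]
time_s: 58.1
tcp_pos: [0.4948, -0.0729, 0.0187]
eef_rot: [10.8, 86.7, 107.9]
contact_force: [-6.1, 1.5, 3.6]
gripper_width: 0.0006
t58.1 tcp [ 0.4948 -0.0729  0.0187] jaw 97.1 F [-6.1  1.5  3.6] w 0.0006 tool x [-0.018  0.054 -0.998] j6 -90
[-0.03277738  0.0812217 ]
```

```bash
python3 -m handwheel '[[[-0.1,0,0,0],[-0.15,0,0,0],[0,0,0.4,0],[0,0,0.6,0],[0,0,0.7,0],[0,0,0.7,0],[0,0,0.4,0],[0,0,0,0]]]';python3 -c "
from h import *
st([.553,-.262,.14],97);snap('top','t7');crop('t7',240,135,130,90,6,'c27')"
```

```text
time_s: 58.9
tcp_pos: [0.4827, -0.0731, 0.135]
eef_rot: [7.9, 86.8, 105.0]
contact_force: [-1.1, 0.4, -0.1]
gripper_width: 0.0008
t58.9 tcp [ 0.4827 -0.0731  0.135 ] jaw 97.1 F [-1.1  0.4 -0.1] w 0.0008 tool x [-0.015  0.054 -0.998] j6 -92
units [ 1.758 -4.723  0.126]
turn -0.017
```

View pics/c27.png

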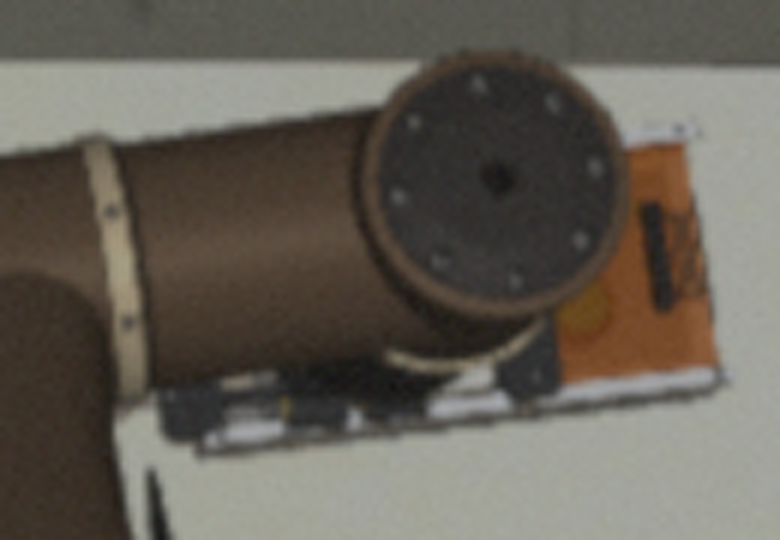

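```bash
python3 -m handwheel '[[[0.2,-0.55,0,0],[0.2,-0.55,0,0],[0.2,-0.55,0,0],[0.2,-0.55,0,0],[0.2,-0.55,0,0],[0.2,-0.55,0,0],[0.2,-0.55,0,0],[0.2,-0.55,0,0]]]' 40;python3 -m handwheel '[[[0.1,-0.3,0,0],[0,-0.1,0,0],[0,0,0,0]]]';python3 -c "
from h import *
st([.552,-.260,.1],97);snap('wrist','w28');crop('w28',100,100,300,180,2.6,'c28')"
```

```text
time_s: 59.75
tcp_pos: [0.5427, -0.2521, 0.125]
eef_rot: [15.2, 86.4, 112.5]
contact_force: [0.1, -0.5, 0.4]
gripper_width: 0.0403
time_s: 60.05
tcp_pos: [0.5454, -0.2702, 0.1207]
eef_rot: [18.9, 86.2, 115.9]
contact_force: [0.5, 0.9, -0.2]
gripper_width: 0.04
t60.0 tcp [ 0.5454 -0.2702  0.1207] jaw 97.0 F [ 0.5  0.9 -0.2] w 0.0400 tool x [-0.029  0.059 -0.998] j6 -71
units [ 0.166  0.254 -0.518]
turn -0.006
```

View pics/c28.png

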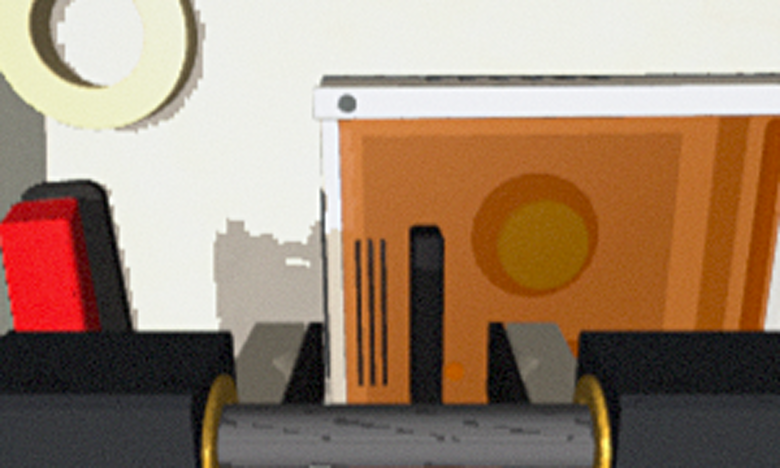

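Run:
```python
from h import *
for p in [(427,232),(427,380)]:
    w=unproj('w28',(100+p[0]/2.6,100+p[1]/2.6),.083); print(w,toinc(w))
st(inc(0,-.1125,.074),97)
```

```text
[ 0.52094987 -0.26434307  0.083     ] [-0.03012485 -0.11200665]
[ 0.56794705 -0.25814239  0.083     ] [ 0.01727768 -0.11157971]
t60.1 tcp [ 0.5453 -0.2698  0.1208] jaw 97.1 F [-0.6 -0.1 -0.7] w 0.0398 tool x [-0.029  0.059 -0.998] j6 -71
units [ 0.14   0.216 -1.169]
turn -0.01
```

```bash
python3 -m handwheel '[[[0.12,0.22,-0.3,0],[0,0,-0.4,0],[0,0,-0.3,0],[0,0,0,0]]]';python3 -c "
from h import *
st(inc(0,-.1118,.074),97)"
```

```text
time_s: 60.5
tcp_pos: [0.5502, -0.2562, 0.0784]
eef_rot: [17.6, 86.2, 114.8]
contact_force: [-0.6, 0.4, 0.4]
gripper_width: 0.04
t60.5 tcp [ 0.5502 -0.2562  0.0784] jaw 97.2 F [-0.6  0.4  0.4] w 0.0400 tool x [-0.028  0.06  -0.998] j6 -72
units [ 0.015 -0.105 -0.109]
turn -0.035
```

```bash
python3 -m handwheel '[[[0,-0.1,-0.1,0],[0,0,0,0]]]';python3 -c "
from h import *
st(inc(0,-.1118,.074),97)";python3 -m handwheel '[[[0,0,0,0],[0,0,0,0],[0,0,0,0],[0,0,0,0],[0,0,0,0]]]' 0 30;python3 -c "
from h import *
st(inc(0,.025,.074),97)"
```

```text
time_s: 60.7
tcp_pos: [0.5505, -0.2595, 0.0741]
eef_rot: [17.8, 86.2, 115.1]
contact_force: [-1.1, 0.2, 0.0]
gripper_width: 0.0397
t60.7 tcp [ 0.5505 -0.2595  0.0741] jaw 97.3 F [-1.1  0.2  0. ] w 0.0397 tool x [-0.028  0.06  -0.998] j6 -71
units [ 0.009 -0.025 -0.003]
turn -0.053
time_s: 61.2
tcp_pos: [0.5514, -0.26, 0.0757]
eef_rot: [15.8, 86.3, 113.1]
contact_force: [0.6, 0.6, -2.2]
gripper_width: 0.0094
t61.2 tcp [ 0.5514 -0.26    0.0757] jaw 97.2 F [ 0.6  0.6 -2.2] w 0.0094 tool x [-0.025  0.059 -0.998] j6 -71
units [-0.431  3.384 -0.043]
turn -0.048
```

```bash
python3 -m handwheel '[[[-0.03,0.25,0,0],[-0.06,0.45,0,0],[-0.06,0.45,0,0],[-0.06,0.45,0,0],[-0.06,0.45,0,0],[-0.06,0.45,0,0],[-0.05,0.4,0,0]]]';python3 -c "
from h import *
st(inc(0,.025,.074),97)"
```

```text
time_s: 61.9
tcp_pos: [0.5359, -0.1379, 0.0757]
eef_rot: [13.0, 86.5, 110.2]
contact_force: [1.8, -1.3, -3.3]
gripper_width: 0.0096
t61.9 tcp [ 0.5359 -0.1379  0.0757] jaw 97.1 F [ 1.8 -1.3 -3.3] w 0.0096 tool x [-0.021  0.057 -0.998] j6 -83
units [-0.043  0.33  -0.042]
turn -0.027
```

```bash
python3 -m handwheel '[[[-0.02,0.2,0,0],[-0.02,0.2,0,0],[-0.02,0.2,0,0]]]';python3 -c "
from h import *
st(inc(0,.025,.074),97)"
```

```text
time_s: 62.2
tcp_pos: [0.5338, -0.1216, 0.0761]
eef_rot: [20.3, 87.4, 117.9]
contact_force: [12.5, -58.0, -23.0]
gripper_width: 0.0129
t62.2 tcp [ 0.5338 -0.1216  0.0761] jaw 97.6 F [ 12.5 -58.  -23. ] w 0.0129 tool x [-0.021  0.04  -0.999] j6 -86
units [ 0.01  -0.077 -0.052]
turn -0.116
```

```bash
python3 -m handwheel '[[[0,-0.03,0,0],[0,0,0,0]]]';python3 -c "
from h import *
st(inc(0,.025,.074),97);print(toinc(readout.get_state()['tcp_pos']))";python3 -m handwheel '[[[0,0,0,0],[0,0,0,0],[0,0,0.3,0],[0,0,0.5,0],[0,0,0.7,0],[0,0,0.7,0],[0,0,0,0]]]' 40;python3 -c "
from h import *
st();snap('wrist','w29');crop('w29',100,90,300,180,2.6,'c29')"
```

```text
time_s: 62.4
tcp_pos: [0.5342, -0.1254, 0.0756]
eef_rot: [21.3, 87.6, 118.9]
contact_force: [-0.3, 5.4, 3.0]
gripper_width: 0.0095
t62.4 tcp [ 0.5342 -0.1254  0.0756] jaw 97.5 F [-0.3  5.4  3. ] w 0.0095 tool x [-0.02   0.037 -0.999] j6 -86
units [-0.002  0.018 -0.039]
turn -0.105
[-4.95439434e-06  2.42709539e-02]
time_s: 63.1
tcp_pos: [0.5325, -0.1232, 0.1703]
eef_rot: [23.1, 87.5, 120.8]
contact_force: [-0.3, -1.1, -0.2]
gripper_width: 0.0399
t63.1 tcp [ 0.5325 -0.1232  0.1703] jaw 97.6 F [-0.3 -1.1 -0.2] w 0.0399 tool x [-0.022  0.037 -0.999] j6 -87
```

View pics/c29.png

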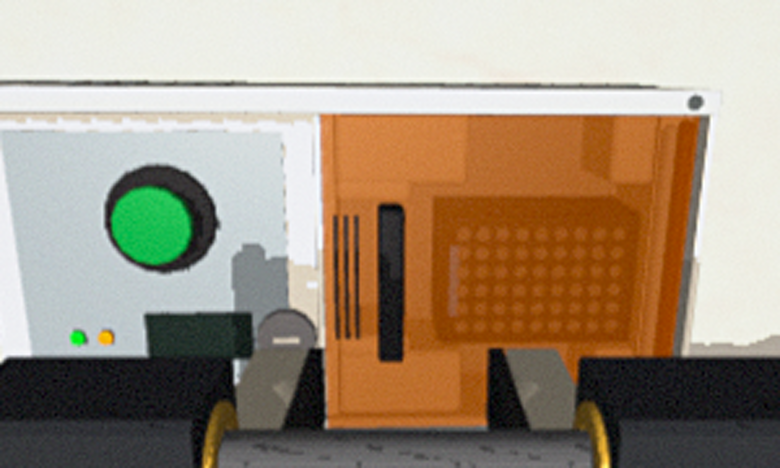

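Run:
```python
from h import *
def Q(f,x0,y0,s,x,y,z): return unproj(f,(x0+x/s,y0+y/s),z)
a=Q('w29',100,90,2.6,391,207,.083); b=Q('w29',100,90,2.6,391,360,.083); print(toinc(a),toinc(b))
c=Q('w1',100,100,2.8,447,150,.083); d=Q('w1',100,100,2.8,448,293,.083); print(toinc(c),toinc(d))
print('wall corner', toinc(Q('w29',100,90,2.6,720,91,.073)),toinc(Q('w1',100,100,2.8,750,42,.073)))
g=Q('w29',100,90,2.6,151,226,.056); print('plunger',g,toinc(g))
# stack
cc=np.array([Q('w29',100,90,2.6,x,y,.054) for x,y in [(433,197),(640,200),(640,342),(433,342)]]); print([toinc(p).round(4) for p in cc], toinc(cc.mean(0)))
```

```text
[-0.03049499  0.02481363] [0.02839662 0.02515094]
[-0.03030312  0.02527961] [0.02910731 0.02569691]
wall corner [-0.0715519   0.14374159] [-0.07050739  0.14398755]
plunger [ 0.52832802 -0.22008941  0.056     ] [-0.01740854 -0.06898203]
[array([-0.029 ,  0.0421]), array([-0.0282,  0.1259]), array([0.0332, 0.1322]), array([0.0328, 0.0435])] [0.00220886 0.08591585]
```

```bash
python3 -m handwheel '[[[0,-0.5,-0.2,0],[0,-0.5,-0.2,0],[-0.03,-0.5,-0.2,0],[-0.03,-0.5,-0.2,0],[0,-0.4,-0.2,0],[0,-0.1,-0.2,0],[0,0,0,0]]]' 0 20;python3 -c "
from h import *
st([.528,-.2205,.06],97)"
```

```text
time_s: 63.85
tcp_pos: [0.527, -0.2238, 0.1194]
eef_rot: [24.4, 87.3, 122.2]
contact_force: [-0.1, 0.3, -0.1]
gripper_width: 0.0008
t63.9 tcp [ 0.527  -0.2238  0.1194] jaw 97.7 F [-0.1  0.3 -0.1] w 0.0008 tool x [-0.025  0.04  -0.999] j6 -76
units [ 0.025  0.083 -1.485]
turn -0.149
```

```bash
python3 -m handwheel '[[[0.02,0.08,-0.3,0],[0,0,-0.4,0],[0,0,-0.4,0],[0,0,-0.2,0],[0,0,0,0]]]' ;python3 -c "
from h import *
st([.528,-.2205,.058],97);snap('wrist','w30')"
```

```text
time_s: 64.35
tcp_pos: [0.5282, -0.2166, 0.0648]
eef_rot: [23.2, 87.3, 121.1]
contact_force: [0.5, -0.4, 0.7]
gripper_width: 0.0003
t64.3 tcp [ 0.5282 -0.2166  0.0648] jaw 97.9 F [ 0.5 -0.4  0.7] w 0.0003 tool x [-0.025  0.041 -0.999] j6 -76
units [-0.005 -0.097 -0.169]
turn -0.178
```

View pics/w30.png

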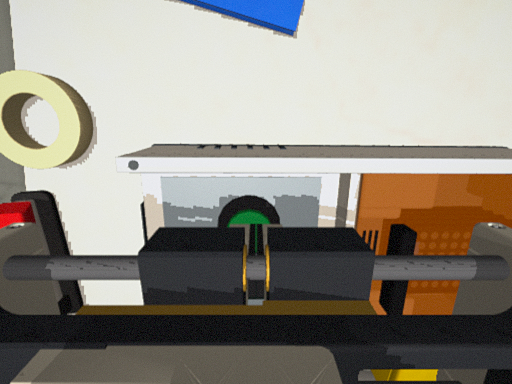

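```bash
python3 -m handwheel '[[[0,-0.08,-0.1,0],[0,0,-0.15,0],[0,0,-0.15,0]]]' ;python3 -c "
from h import *
st([.528,-.2205,.046],97)"
```

```text
time_s: 64.7
tcp_pos: [0.5301, -0.2199, 0.0509]
eef_rot: [19.0, 87.4, 117.0]
contact_force: [-2.3, 1.9, 6.9]
gripper_width: 0.0004
t64.7 tcp [ 0.5301 -0.2199  0.0509] jaw 98.0 F [-2.3  1.9  6.9] w 0.0004 tool x [-0.02   0.04  -0.999] j6 -75
units [-0.052 -0.015 -0.124]
turn -0.195
```

```bash
python3 -m handwheel '[[[0,0,-0.15,0],[0,0,-0.1,0]]]' ;python3 -c "
from h import *
st()"; python3 -m handwheel '[[[0,0,-0.1,0],[0,0,-0.06,0]]]' ;python3 -c "
from h import *
st()"
```

```text
time_s: 64.9
tcp_pos: [0.5303, -0.22, 0.0456]
eef_rot: [18.8, 87.5, 116.9]
contact_force: [-20.1, 14.8, 68.0]
gripper_width: 0.0003
t64.9 tcp [ 0.5303 -0.22    0.0456] jaw 98.1 F [-20.1  14.8  68. ] w 0.0003 tool x [-0.02   0.039 -0.999] j6 -75
time_s: 65.1
tcp_pos: [0.5301, -0.2199, 0.0463]
eef_rot: [17.1, 87.6, 115.4]
contact_force: [-5.2, 1.8, 12.4]
gripper_width: 0.0006
t65.1 tcp [ 0.5301 -0.2199  0.0463] jaw 98.2 F [-5.2  1.8 12.4] w 0.0006 tool x [-0.018  0.038 -0.999] j6 -75
```

Right down (68 N peak against the stop, then 12 N held at 46 mm). Raise and look.

```bash
python3 -m handwheel '[[[0,0,0,0],[0,0,0.2,0],[0,0,0.5,0],[0,0,0.7,0],[0,0,0.7,0],[0,0,0.7,0],[0,0.3,0.5,0],[0,0.5,0,0]]]' ;python3 -m handwheel '[[[0,0.5,0,0],[0,0.5,0,0],[0,0.5,0,0],[0,0,0,0],[0,0,0,0]]]';python3 -c "
from h import *
st();snap('wrist','w31');crop('w31',60,60,340,200,2.3,'c31');snap('top','t8');crop('t8',60,130,340,140,2.3,'c32')
def Q(x,y,z): return unproj('w31',(60+x/2.3,60+y/2.3),z)
f=lambda p:np.round((proj('w31',inc(p[0]/1e3,p[1]/1e3,p[2]/1e3))-[60,60])*2.3)
print('rib0',f((-30,25,83)),f((30,25,83)),'plungerUp',f((-17.4,-69,56)),'corner',f((-72,145,73)))"
```

```text
time_s: 65.9
tcp_pos: [0.5298, -0.1893, 0.1855]
eef_rot: [14.1, 87.7, 112.1]
contact_force: [0.4, -0.3, 0.7]
gripper_width: -0.0002
time_s: 66.4
tcp_pos: [0.5307, -0.1261, 0.1872]
eef_rot: [7.5, 87.7, 105.5]
contact_force: [-1.2, -0.1, 0.5]
gripper_width: 0.0008
t66.4 tcp [ 0.5307 -0.1261  0.1872] jaw 98.0 F [-1.2 -0.1  0.5] w 0.0008 tool x [-0.011  0.038 -0.999] j6 -86
rib0 [444. 248.] [442. 377.] plungerUp [243. 261.] corner [721. 151.]
```

View pics/c31.png

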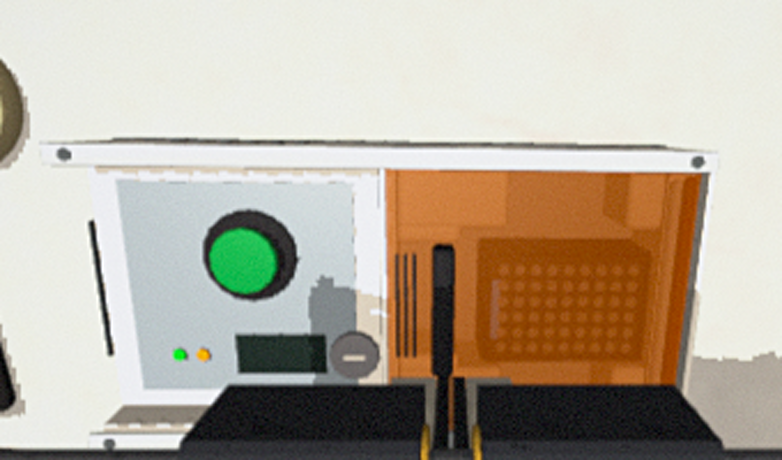

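View pics/c32.png

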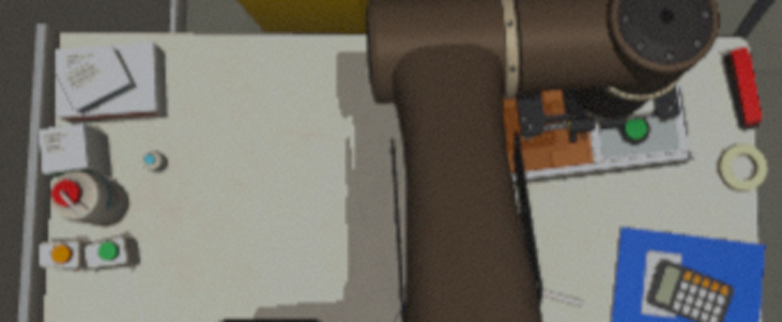

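```bash
python3 -c "
from h import *
crop('w31',255,150,110,80,7,'c33')
f=lambda p:np.round((proj('w31',inc(p[0]/1e3,p[1]/1e3,p[2]/1e3))-[255,150])*7)
for z in (14,24,34,44,54):
  print(z,[f((x,y,z)) for x,y in ((-23,45),(-23,129),(35,129),(35,45))])"
```

```text
14 [array([87., 90.]), array([553.,  95.]), array([523., 400.]), array([ 78., 398.])]
24 [array([ 92., 100.]), array([572., 105.]), array([539., 418.]), array([ 82., 416.])]
34 [array([ 97., 111.]), array([591., 116.]), array([556., 437.]), array([ 86., 436.])]
44 [array([102., 122.]), array([611., 128.]), array([575., 458.]), array([ 91., 456.])]
54 [array([108., 135.]), array([633., 140.]), array([594., 479.]), array([ 96., 478.])]
```

View pics/c33.png

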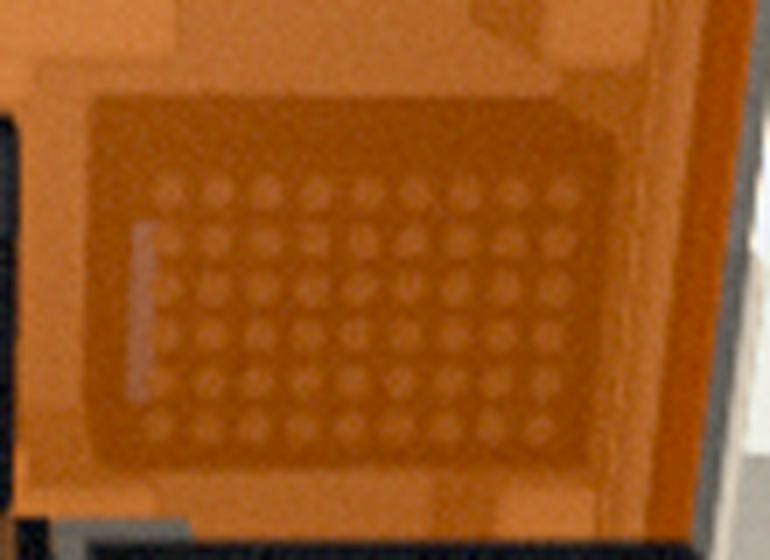

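```bash
python3 -c "
from plant import close_job
from h import st
st(); print(close_job())"
```

```text
t66.5 tcp [ 0.5306 -0.1266  0.1871] jaw 98.0 F [ 0.1 -0.1  0.5] w 0.0001 tool x [-0.011  0.038 -0.999] j6 -86
the job is handed in; nothing more can be done
None
```

I handed the job in at about 66.5 s of the 200 s allowed, and every step was carried out. I slid the lid open and stacked all four plates in the far corner of the pocket. I squared the stack by gripping and pushing it, then tapping it with shut fingers towards the end wall and the far side. Then I forced the lid shut over the ridge, pressed the start plunger right down, let it spring back and moved the arm clear.

**Last checks**
- **Lid:** the rib reads y ≈ 25 mm in the incubator frame, within about 0.5 mm of where it was at the start, so the lid is shut past the ridge.
- **Plunger:** it was held at 46 mm, then showed in its up position again in the last picture.
- **Stack:** it looks level and flush in the corner, as far as could be judged. Before the lid went on, the top plate measured home to about 0.5 mm. Through the shut lid one reading put it about 1.3 mm short of the end wall. I put most of that down to a similar shift in the calibration at the incubator's corner. Either way it is inside the 2.5 mm limit. The lower plates could only be checked by their outline.
- **Other items:** the bottle, stapler and tape showed no visible movement in the last top view.

**What did not go smoothly**
- The tool slowly tilted by up to about 4–5° and could not be levelled with the moves available.
- The first grip on the third plate missed and pushed it about 8 mm; I gripped it again.
- The fourth plate caught in the well while being lowered and rolled slightly in the grip. It lay flat once released.
- Brief contact forces reached 83 N at the fingertips on the counter, 58 N at the lid's end stop and 68 N at the plunger's stop, all below the 120 N wrist limit.

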